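# Brush out the press's threaded boss and start its bolt

### The job

Take the tube brush and scrub the bore of the threaded boss with two full up-and-down strokes, right to the bottom each time, then stand the brush back in its stand. Set the wing bolt upright in the mouth of the boss with its wing square across the base plate's long side so that it rests on the thread, turn it backward (anticlockwise seen from above) until you feel it drop, then turn it forward (clockwise) one full turn. Finish there, still gripping the bolt's wing and holding the bolt started, and leave everything else on the table where it is.

Things in the scene. Friction and masses are not known exactly. Their poses are not given: they have to be found in the camera images.
- boss: Fixed grey base plate 170 (along its x) x 85 x 12 mm with an upright round steel boss in the middle, 60 mm across, rim 85 mm above the table. Origin: underside centre, on the bore axis; z up. Bore 44 mm wide (50 at the very rim), narrowed to 32 mm by a two-start right-hand thread between 75 and 35 mm above the table. Per full clockwise turn a started bolt goes 20 mm down.
- boss_ledge (a point): On the bore axis, 75 mm up, level with the thread's flat top ledge. A bolt set in with its wing along boss y (within 25 degrees) rests on the ledge, its origin 50 mm above the table. Turned forward it binds on a stop after about 30 degrees; turned backward about 80 degrees, wing then nearly along boss x, it drops 10 mm by its own weight if free to fall.
- boss_floor (a point): Centre of the bore floor, 12 mm above the table. Once dropped (origin about 40 mm above the table), the bolt turns at most some 20 degrees further backward; forward it screws down, its origin about 20 mm above the table after one full turn. Let go, it stays where it is.
- bolt: Steel wing bolt, about 0.45 kg, 122 mm long, standing upright in its stand at the start. Origin: centre of its foot; z up its axis. Shank 29 mm thick with two lugs (40 mm across) 27 mm above the foot, along its x; on top a flat wing 60 (along its x) x 14 (y) x 30 mm, from 92 to 122 mm above the foot. The same after a half turn.
- bolt_wing (a point): End of the bolt's wing at half its height: 30 mm out along the bolt's x, 107 mm above its foot.
- brush: Tube brush, about 80 g, 170 mm long, standing upright in its stand at the start. Origin: foot of the bristles; z up its axis. White bristle head up to 60 mm above the foot, 30 mm across (26 mm firm); thin steel stem; round wooden handle 18 mm thick from 110 to 170 mm above the foot.
- brush_stand: Fixed black stand: round foot 94 mm wide and a tube 60 mm high, 34 mm bore, its floor 8 mm above the table. Origin: underside centre, on the tube axis. Holds the brush.
- bolt_stand: Fixed stand: square plywood foot 90 mm wide and a grey tube 60 mm high, 46 mm bore, its floor 8 mm above the table. Origin: underside centre, on the tube axis. Holds the bolt at the start.
- tape_roll: Bystander, leave alone: roll of clear tape lying flat, 90 mm across, 24 high. Origin: underside centre.
- stapler: Bystander, leave alone: desk stapler, 130 x 34 x 47 mm. Origin: underside centre.
- mug: Bystander, leave alone: white mug, 80 mm across, 90 high. Origin: underside centre.
- glue: Bystander, leave alone: white round glue bottle, 56 mm across, 130 high. Origin: underside centre.
- hole_punch: Bystander, leave alone: two-hole paper punch, 110 x 100 x 62 mm. Origin: underside centre.
- counterweight: Bystander, leave alone: dark steel block, 60 x 40 x 40 mm. Origin: underside centre.

How it is judged:
By the outcome, as a careful person would: the job done as asked, in the order asked, and still so for the second after the job is handed in, while the arm keeps its last pose, push and grip.
It also fails if it takes over 72 s, if anything falls off the work surface, if the arm or the gripper's body presses on something with over 40 N, if the wrist force passes 120 N, or if a joint passes its speed limit or range.

### The arm

A 6-joint arm with a two-finger parallel gripper is mounted at the origin on the work surface. World frame = base frame: x ahead of the robot, y to its left, z up, the work surface at z = 0. Lengths are in m, angles in degrees, forces in N, time in s.
With the tool pointing down it reaches from about 0.4 to 0.825 m from the base axis. Payload 7 kg.
Tool frame: the origin (TCP) lies on the centre line of the jaws, within the pads' length; the fingertips stand 11 mm ahead of it and the grasp point (between the pads) lies 8 mm behind it; z points along the fingers, y is the line along which they close (so a half turn about z gives the same grasp; the last joint's range is limited). The gripper opens to 88 mm and grips with 3 to 60 N. Pads are 19 mm wide; open, the fingers measure 130 mm over their backs; the gripper's body (78 mm by 193 mm) begins 47 mm behind the grasp point.
Start: joints at [-59.696, 20.546, 0.682, 0, -70.136, -16.507], TCP at [0.161, -0.656, 0.214] pointing down, gripper open.
Joint ranges: [-176.03, 176.03], [-82.01, 121.73], [-58.28, 71.71], [-173.87, 95.51], [-174.79, -0.11], [-173.66, 173.66]. Speed limits (degrees/s): [136.94, 136.94, 172.46, 180, 180, 180].

### API

Orientations are given as [roll, pitch, yaw] about the fixed x, y, z axes, in that order (R = Rz(yaw) Ry(pitch) Rx(roll)).
In Python, from plant import r, capture, camera_model, job gives the robot as it stands.
- The arm moves only by the tool drive_tool, never from a script. Its argument "increments" is a list that holds one entry, the list of rows, each a list of 5 numbers: the gripper's target within -1 to 1 (fully open at 1, half-way at 0, shut at -1), then the shift along the tool's x, y, z scaled (see below), then the turn about the tool's z scaled (see below). In form: [[[gripper, tx, ty, tz, roll], ...]]. A call has 1 to 5 rows; each row is the pose to reach, as a shift and turn from the pose commanded when the call began, along the tool's axes at that moment, turning the shorter way round; what a row does not reach only later rows make up. The controller multiplies each number of a shift by 120 mm and each number of a turn by 360 degrees. A row lasts 1/8 s, in which the tool goes at most 62.5 mm and 10.7 degrees, less where a joint would pass 70% of its speed; a pose out of reach is approached as far as the arm can. A call with a number of a shift or a turn outside -1 to 1 is refused whole. A call with a gripper value outside its range is refused whole. The fingers move at their own pace and stop on an object; "squeeze" is the grip in N (left out, the last holds). Time passes only in rows, so rows that repeat a pose let the fingers close. It gives the time, the measured TCP pose, the force, the opening and the grip force at its end, in the units of the state.
- r.get_state(): the state, without advancing time (a new reading comes with each control period).
- capture(name): name is "side" or "top" or "wrist"; returns the picture (400x640x3 uint8, red, green, blue); there is no depth.
- camera_model(name): a dict with "camera_matrix" (3x3 intrinsics, pixels), "rvec" (rotation vector, rad) and "tvec" (3), from world to camera coordinates, as OpenCV has them. Camera axes: x right, y down, z forward; pixel columns grow to the right and rows downward; lengths in m; the calibration is good to about 2 mm. A picture is of the moment at which its call begins: read the wrist's pose just before it. camera_model takes no time and is no camera call; for the wrist camera it gives the pose at the moment of the call.
- job.close_job(): hands the job in; it is judged then, once.
The state is a dict: "time_s": time; "joints": joint angles; "qd": joint speeds; "joint_torque": joint torques, N m; "tcp_pos": TCP position; "eef_rot": TCP orientation; "contact_force": force on the tool from outside, world axes, zero at the start; "moment": the same for the moment, N m; "gripper_width": finger opening in m; "gripper_force": force on a finger pad.
Only numpy, scipy, OpenCV 4.12 (cv2) and the standard library are available. Lean on these libraries where they do the work, as an engineer would, in place of code of your own. Each camera call takes 0.05 s, during which the arm holds its last target. There are 200 camera calls.

## Working session

There is one attempt and no reset: what is moved stays moved. The work goes in short steps, Python scripts to look and compute and a tool call to move; the robot and the scene stay as the last step left them, time stands still between calls to the robot, and variables do not carry over. Pictures are saved under pics/ and viewed, at most 10 in all, crops included, and the job is handed in when it is done.

Besides the shell and the picture viewer there is one more tool, called after "Call:" as name(argument=value, ...) on one line, values as JSON. drive_tool: Moves the arm, as the interface text tells. Its arguments: {"type":"object","properties":{"increments":{"type":"array"},"squeeze":{"type":"number"}},"required":["increments"]}

```bash
ls; mkdir -p pics
python3 - <<'E'
from plant import r, capture, camera_model, job
import cv2
s=r.get_state(); print(s)
for n in("side","top"):
    cv2.imwrite(f"pics/{n}0.png",capture(n)[:,:,::-1]); m=camera_model(n); print(n,m)
E
```

```text
pics
{'time_s': 0.0, 'joints': array([-5.96980490e+01,  2.05911385e+01,  6.33190957e-01, -2.02578169e-02,
       -7.01390723e+01, -1.65080702e+01]), 'qd': array([-0.06640289,  0.04958074,  0.05286046,  0.05950468, -0.08650345,
       -0.0201364 ]), 'joint_torque': array([ 4.61365380e-04, -5.82717669e+01,  2.93075502e+01,  6.99775457e+00,
        7.14180715e-03, -1.42519734e-04]), 'tcp_pos': array([ 0.16078977, -0.65501489,  0.21262123]), 'eef_rot': array([ 1.79901568e+02, -9.31223304e-03, -1.66213010e+02]), 'contact_force': array([-0.21974367, -0.30418054, -1.04689905]), 'moment': array([ 0.04814206, -0.04984882,  0.02177125]), 'gripper_force': 0.0, 'gripper_width': 0.08778881530647789}
side {'camera_matrix': array([[460.5854586 ,   0.        , 319.39109726],
       [  0.        , 460.5854586 , 195.49659508],
       [  0.        ,   0.        ,   1.        ]]), 'rvec': array([ 0.41500207, -2.53559518,  1.47753021]), 'tvec': array([0.57556962, 0.16627187, 1.06643382])}
top {'camera_matrix': array([[364.0292527 ,   0.        , 317.10658405],
       [  0.        , 364.0292527 , 200.58642578],
       [  0.        ,   0.        ,   1.        ]]), 'rvec': array([ 2.12660412, -2.1723557 ,  0.20268415]), 'tvec': array([0.00328168, 0.61177738, 0.94878528])}
```

View pics/top0.png

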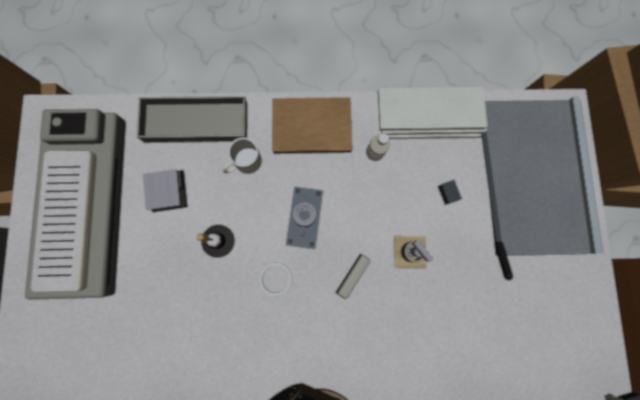

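View pics/side0.png

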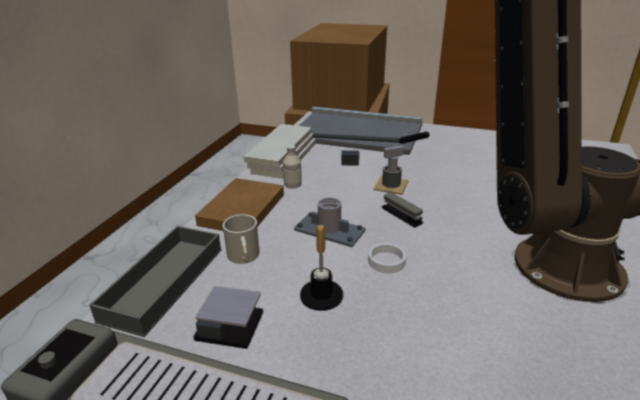

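The top picture shows the brush and stand near (217,241), boss (304,213), bolt and stand (410,252). The side picture has the brush at (321,290), boss (329,215) and bolt (392,180).

```bash
cat > h.py <<'E'
import numpy as np, cv2
from plant import r, capture, camera_model, job
def back(n,uv,z,m=None):
    m=m or camera_model(n); R=cv2.Rodrigues(m["rvec"])[0]; t=np.ravel(m["tvec"])
    c=-R.T@t; d=R.T@np.linalg.inv(m["camera_matrix"])@[uv[0],uv[1],1]
    return c+d*(z-c[2])/d[2]
def proj(n,p,m=None):
    m=m or camera_model(n)
    return cv2.projectPoints(np.atleast_2d(np.array(p,float)),m["rvec"],m["tvec"],m["camera_matrix"],None)[0][:,0]
E
python3 - <<'E'
from h import *
import json
for nm,uv,z in [("brushstand rim",(217,240),.06),("boss rim",(304,214),.085),("boltstand foot",(410,252),0.008),("tape",(277,278),.012),("stapler",(354,276),.045),("mug",(244,155),.09),("glue",(384,138),.13),("cw",(450,191),.04),("punch",(164,190),.06)]:
    print(nm,back("top",uv,z).round(3))
a=cv2.imread("pics/top0.png");b=cv2.imread("pics/side0.png")
def crop(im,x,y,w,h,k): return cv2.resize(im[y:y+h,x:x+w],(w*k,h*k),interpolation=cv2.INTER_CUBIC)
c1=crop(a,190,215,60,50,6); c2=crop(a,275,180,60,75,6)[:450]; c3=crop(a,385,225,60,50,6)
m=np.zeros((600,760,3),np.uint8); m[:300,:360]=c1; m[300:600,:360]=c3; m[:450,380:740]=c2
cv2.imwrite("pics/crop1.png",m)
E
```

```text
brushstand rim [0.509 0.258 0.06 ]
boss rim [0.571 0.027 0.085]
boltstand foot [ 0.467 -0.269  0.008]
tape [0.405 0.104 0.012]
stapler [ 0.406 -0.104  0.045]
mug [0.732 0.184 0.09 ]
glue [ 0.76  -0.185  0.13 ]
cw [ 0.633 -0.384  0.04 ]
punch [0.647 0.403 0.06 ]
```

View pics/crop1.png

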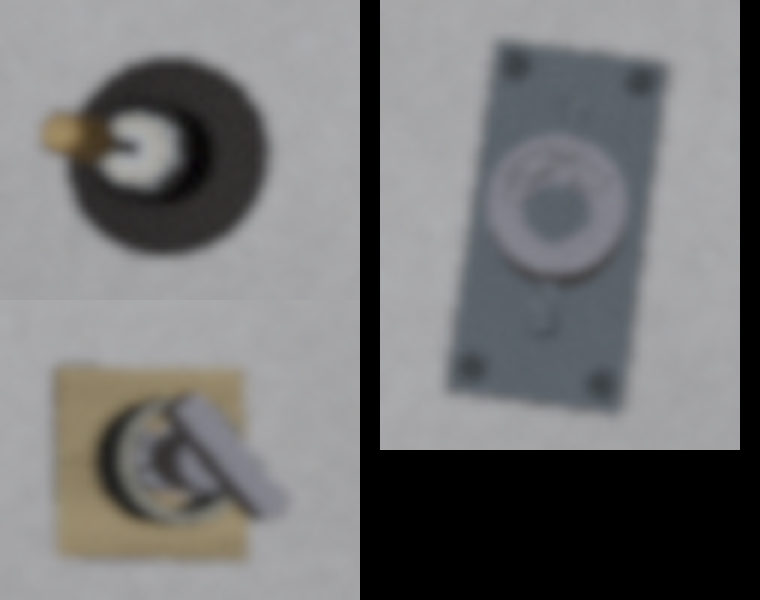

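Run:
```python
from h import *
def B(ox,oy,cx,cy,pts,z): return [back("top",((x-cx+.5)/6-.5+ox,(y-cy+.5)/6-.5+oy),z) for x,y in pts]
print("brush foot",B(190,215,0,0,[(168,155)],.006)[0].round(4))
print("brush handle top",B(190,215,0,0,[(58,132)],.178)[0].round(4))
print("boss rim",B(275,180,380,0,[(558,205)],.085)[0].round(4))
c=np.array(B(275,180,380,0,[(497,40),(668,65),(622,412),(448,390)],.012)); print(c.round(4),c.mean(0).round(4))
v=(c[0]+c[1]-c[2]-c[3]);print("boss x yaw",np.degrees(np.arctan2(v[1],v[0])), np.linalg.norm(v)/2)
c=np.array(B(385,225,0,300,[(57,368),(244,370),(246,557),(56,555)],.008)); print(c.round(4),c.mean(0).round(4))
c=np.array(B(385,225,0,300,[(172,400),(200,393),(288,497),(265,520)],.13)); print(c.round(4),c.mean(0).round(4))
v=(c[0]+c[1]-c[2]-c[3]);print("wing yaw",np.degrees(np.arctan2(v[1],v[0])), np.linalg.norm(v)/2)
```

```text
brush foot [0.5114 0.2697 0.006 ]
brush handle top [0.5112 0.2703 0.178 ]
boss rim [0.5716 0.0259 0.085 ]
[[ 0.6606  0.0541  0.012 ]
 [ 0.647  -0.0272  0.012 ]
 [ 0.4834 -0.0016  0.012 ]
 [ 0.4953  0.079   0.012 ]] [0.5716 0.0261 0.012 ]
boss x yaw -8.729305115351927 0.16635459371008934
[[ 0.513  -0.2263  0.008 ]
 [ 0.5102 -0.3151  0.008 ]
 [ 0.4234 -0.3098  0.008 ]
 [ 0.4264 -0.2209  0.008 ]] [ 0.4683 -0.268   0.008 ]
[[ 0.4915 -0.2444  0.13  ]
 [ 0.4941 -0.2563  0.13  ]
 [ 0.4507 -0.2899  0.13  ]
 [ 0.4415 -0.2797  0.13  ]] [ 0.4695 -0.2676  0.13  ]
wing yaw 36.42912944975899 0.05804960826951647
```

```bash
cat >> h.py <<'E'
def st():
    s=r.get_state(); print("t",round(s["time_s"],2),"tcp",s["tcp_pos"].round(4),"rot",s["eef_rot"].round(2),"q",s["joints"].round(0),"F",s["contact_force"].round(1),"M",s["moment"].round(2),"w",round(s["gripper_width"],4),"gf",round(s["gripper_force"],1)); return s
def go(targets,p0=None,yaw0=None):
    "targets: list of (x,y,z,yaw); prints tool shift numbers from start pose (p0,yaw0), chained call by call"
    s=r.get_state(); p=np.array(s["tcp_pos"] if p0 is None else p0,float); w=s["eef_rot"][2] if yaw0 is None else yaw0
    for t in targets:
        a=np.radians(w); d=np.array(t[:3])-p
        v=np.array([d[0]*np.cos(a)+d[1]*np.sin(a), d[0]*np.sin(a)-d[1]*np.cos(a), -d[2]])/.12
        dy=(t[3]-w+180)%360-180
        print("shift",v.round(4),"turn",round(-dy/360,4),"dist mm",(np.linalg.norm(d)*1e3).round(),"deg",round(dy,1)); p=np.array(t[:3]); w=t[3]
E
python3 - <<'E'
from h import *
st(); go([(.42,-.33,.28,-140),(.5,-.06,.28,-140)],(0.161,-.656,.214),-166.21)
E
```

```text
t 0.1 tcp [ 0.1608 -0.6551  0.2127] rot [ 1.7992e+02 -1.0000e-02 -1.6621e+02] q [-60.  21.   1.  -0. -70. -17.] F [-0.1 -0.3  0.6] M [ 0.01 -0.01  0.03] w 0.0877 gf 0.0
shift [-2.7437  2.1239 -0.55  ] turn -0.0728 dist mm 422.0 deg 26.2
shift [-1.957   1.2951 -0.    ] turn 0.0 dist mm 282.0 deg 0
```

Call:
drive_tool(increments=[[[1, -0.9, 0.7, -0.2, 0], [1, -0.9, 0.7, -0.2, 0], [1, -0.9, 0.7, -0.2, 0]]])

```text
time_s: 0.48
tcp_pos: [0.2476, -0.5462, 0.2385]
eef_rot: [-179.9, 0.0, -166.0]
contact_force: [0.1, -0.4, 0.7]
gripper_width: 0.0878
gripper_force: 0.0
```

Call:
drive_tool(increments=[[[1, -0.9, 0.7, -0.2, 0], [1, -0.9, 0.7, -0.2, 0], [1, -0.9, 0.7, -0.2, 0]]])

```text
time_s: 0.85
tcp_pos: [0.3323, -0.4391, 0.2623]
eef_rot: [-180.0, 0.1, -166.0]
contact_force: [-0.5, 0.6, -0.1]
gripper_width: 0.0873
gripper_force: 0.0
```

Call:
drive_tool(increments=[[[1, -0.9, 0.7, -0.2, 0], [1, -0.9, 0.7, -0.2, 0], [1, -0.9, 0.7, -0.2, 0]]])

```text
time_s: 1.23
tcp_pos: [0.4171, -0.332, 0.2859]
eef_rot: [-180.0, 0.0, -166.1]
contact_force: [-0.7, -0.0, -0.5]
gripper_width: 0.0876
gripper_force: 0.0
```

Run:
```python
from h import *
st(); m=camera_model("wrist"); im=capture("wrist"); cv2.imwrite("pics/w1.png",im[:,:,::-1]); 
R=cv2.Rodrigues(m["rvec"])[0]; print("cam",-R.T@np.ravel(m["tvec"]),R[2],m["camera_matrix"][0,0])
print(proj("wrist",[(.469,-.268,.13),(.469,-.268,.0),(.5716,.026,.085)],m)); np.savez("w1.npz",**m)
go([(.54,-.06,.28,-166.2),(.511,.27,.28,-166.2)])
```

```text
t 1.23 tcp [ 0.4171 -0.332   0.2859] rot [-1.7998e+02  3.0000e-02 -1.6606e+02] q [-17.   5. -10.  -0. -75. -59.] F [-0.7 -0.  -0.5] M [-0.02 -0.02  0.02] w 0.0876 gf 0.0
cam [ 0.35161342 -0.34835675  0.45718477] [ 0.24434348  0.06052023 -0.96779831] 335.6463797451961
[[364.35144238 242.17708834]
 [351.78682889 207.27794543]
 [555.18882973 351.5607012 ]]
shift [-1.5392  1.9542  0.0482] turn 0.0003 dist mm 299.0 deg -0.1
shift [-0.4213  2.7283 -0.    ] turn -0.0 dist mm 331.0 deg 0.0
```

View pics/w1.png

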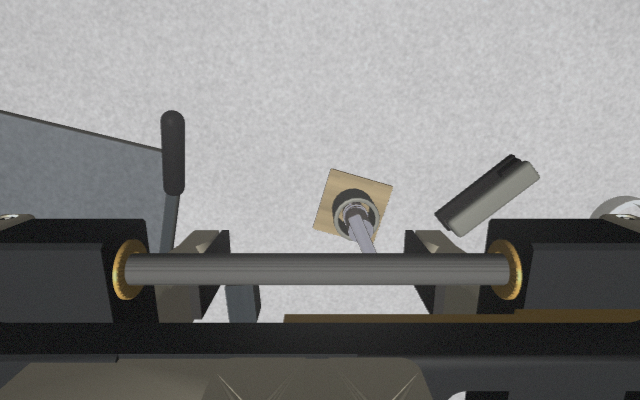

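The wrist view shows the bolt stand at (353,210), wing partly hidden by the gripper, matching my top-view estimate. Hovering right above an object shows it well.

Call:
drive_tool(increments=[[[1, -0.98, 0.8, 0, 0], [1, -0.98, 0.8, 0, 0], [1, -0.98, 0.8, 0, 0]]])

```text
time_s: 1.65
tcp_pos: [0.5076, -0.2114, 0.2847]
eef_rot: [180.0, -0.1, -166.2]
contact_force: [-1.0, -0.5, 0.5]
gripper_width: 0.0878
gripper_force: 0.0
```

Call:
drive_tool(increments=[[[1, -0.98, 0.8, 0, 0], [1, -0.98, 0.8, 0, 0], [1, -0.98, 0.8, 0, 0]]])

```text
time_s: 2.02
tcp_pos: [0.5992, -0.0901, 0.2842]
eef_rot: [180.0, -0.1, -166.2]
contact_force: [0.1, -1.4, -0.5]
gripper_width: 0.0879
gripper_force: 0.0
```

Call:
drive_tool(increments=[[[1, 0, 0.98, 0, 0], [1, 0, 0.98, 0, 0], [1, 0, 0.98, 0, 0]]])

```text
time_s: 2.4
tcp_pos: [0.5694, 0.0247, 0.2853]
eef_rot: [180.0, -0.0, -166.0]
contact_force: [0.5, -0.2, -0.1]
gripper_width: 0.0876
gripper_force: 0.0
```

Run:
```python
from h import *
st(); m=camera_model("wrist"); im=capture("wrist"); np.savez("w2.npz",**m)
p=proj("wrist",[(.5716,.026,.085)],m)[0]; print(p)
x0=int(p[0])-100; y0=max(0,int(p[1])-100); c=im[y0:y0+180,x0:x0+200]; print(x0,y0)
cv2.imwrite("pics/w2.png",cv2.resize(c,None,fx=3,fy=3,interpolation=cv2.INTER_CUBIC)[:,:,::-1])
go([(.511,.27,.28,-166.2)])
```

```text
t 2.4 tcp [0.5694 0.0247 0.2853] rot [ 1.7999e+02 -3.0000e-02 -1.6605e+02] q [ 22.   8.  -6.  -0. -75. -98.] F [ 0.5 -0.2 -0.1] M [-0.08 -0.07 -0.  ] w 0.0876 gf 0.0
[317.35212811 174.62626911]
217 74
shift [-0.0181  2.112   0.0447] turn 0.0003 dist mm 254.0 deg -0.1
```

View pics/w2.png

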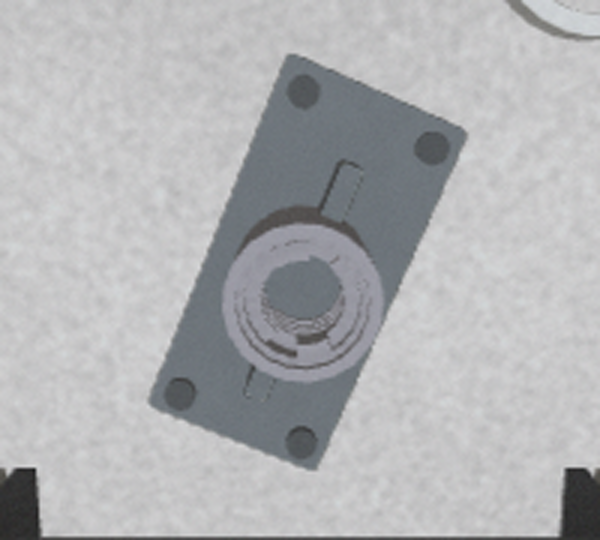

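The boss rim is centred at crop (303,302), under 1 px from the prediction. Next, the brush.

Call:
drive_tool(increments=[[[1, 0, 1, 0, 0], [1, 0, 1, 0, 0], [1, 0, 1, 0, 0]]])

```text
time_s: 2.82
tcp_pos: [0.5413, 0.1408, 0.2852]
eef_rot: [-180.0, -0.0, -166.1]
contact_force: [-0.3, -0.4, 0.5]
gripper_width: 0.0877
gripper_force: 0.0
```

Call:
drive_tool(increments=[[[1, 0, 1, 0, 0], [1, 0, 1, 0, 0], [1, 0, 1, 0, 0]]])

```text
time_s: 3.2
tcp_pos: [0.5131, 0.2572, 0.2848]
eef_rot: [-180.0, -0.1, -166.1]
contact_force: [-0.1, -1.1, -0.6]
gripper_width: 0.0876
gripper_force: 0.0
```

Call:
drive_tool(increments=[[[1, 0, 0.11, 0, 0], [1, 0, 0.11, 0, 0]]])

```text
time_s: 3.45
tcp_pos: [0.5102, 0.2683, 0.2854]
eef_rot: [-180.0, -0.0, -166.3]
contact_force: [0.4, -0.2, -0.6]
gripper_width: 0.0874
gripper_force: 0.0
```

Run:
```python
from h import *
m2=dict(np.load("w2.npz")); c=np.array([back("wrist",((x+.5)/3-.5+217,(y+.5)/3-.5+74),.012,m2) for x,y in [(290,55),(467,130),(318,468),(150,403)]])
v=c[0]+c[1]-c[2]-c[3]; print(c.mean(0).round(4),np.degrees(np.arctan2(v[1],v[0])),back("wrist",(317.8,174.5),.085,m2).round(4))
st(); m=camera_model("wrist"); im=capture("wrist"); np.savez("w3.npz",**m)
p=proj("wrist",[(.5114,.27,.178),(.5114,.27,.068),(.5114,.27,.0)],m); print(p)
x0=int(p[0,0])-100; y0=max(0,int(p[0,1])-100); c=im[y0:y0+180,x0:x0+200]; print(x0,y0)
cv2.imwrite("pics/w3.png",cv2.resize(c,None,fx=3,fy=3,interpolation=cv2.INTER_CUBIC)[:,:,::-1])
go([(.5114,.27,.15,-166.2)])
```

```text
[0.571  0.0268 0.012 ] 171.324035739213 [0.5713 0.0265 0.085 ]
t 3.45 tcp [0.5102 0.2683 0.2854] rot [-1.7999e+02 -1.0000e-02 -1.6628e+02] q [  47.    9.   -5.    0.  -75. -123.] F [ 0.4 -0.2 -0.6] M [ 0.01  0.01 -0.02] w 0.0874 gf 0.0
[[318.40004008 193.64436462]
 [317.96747843 171.1284387 ]
 [317.8003638  162.42970045]]
218 93
shift [-0.0134  0.0123  1.1294] turn -0.0002 dist mm 136.0 deg 0.1
```

View pics/w3.png

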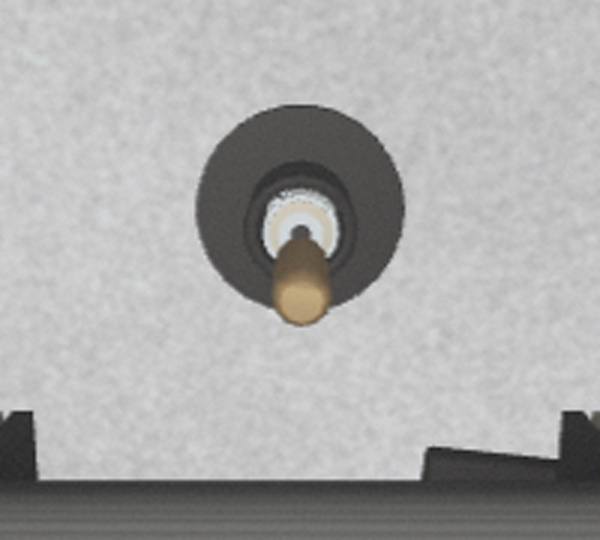

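Handle top is at crop (302,301), within 0.5 px of prediction: the brush is upright. Descending and gripping.

Call:
drive_tool(increments=[[[0.2, -0.013, 0.012, 1, 0], [0.0, -0.013, 0.012, 1, 0], [-0.3, -0.013, 0.012, 1, 0]]], squeeze=25)

```text
time_s: 3.88
tcp_pos: [0.509, 0.268, 0.1619]
eef_rot: [-179.8, -0.4, -166.3]
contact_force: [0.7, 0.1, 0.5]
gripper_width: 0.0634
gripper_force: 0.0
```

Call:
drive_tool(increments=[[[-0.5, 0, 0, 0.13, 0], [-0.5, 0, 0, 0.13, 0], [-1, 0, 0, 0.13, 0], [-1, 0, 0, 0.13, 0], [-1, 0, 0, 0.13, 0]]])

```text
time_s: 4.5
tcp_pos: [0.5112, 0.2712, 0.1508]
eef_rot: [180.0, 0.1, -166.2]
contact_force: [-0.1, -0.3, 2.5]
gripper_width: 0.0165
gripper_force: 25.0
```

Call:
drive_tool(increments=[[[-1, 0, 0, 0, 0], [-1, 0, 0, 0, 0]]])

```text
time_s: 4.75
tcp_pos: [0.5114, 0.2712, 0.1507]
eef_rot: [180.0, 0.1, -166.2]
contact_force: [0.7, -0.4, 5.2]
gripper_width: 0.0166
gripper_force: 25.0
```

Run:
```python
from h import *
st(); X=.5715,.0263
go([(.5114,.27,.27,-166.2),(*X,.27,-166.2)])
```

```text
t 4.75 tcp [0.5114 0.2712 0.1507] rot [ 1.7998e+02  8.0000e-02 -1.6618e+02] q [  47.   14.  -17.    0.  -59. -124.] F [ 0.7 -0.4  5.2] M [-0.01 -0.    0.01] w 0.0166 gf 25.0
shift [ 0.0023 -0.0097 -0.9942] turn 0.0 dist mm 119.0 deg -0.0
shift [-2.0000e-03 -2.0917e+00 -0.0000e+00] turn -0.0 dist mm 251.0 deg 0.0
```

Call:
drive_tool(increments=[[[-1, 0, 0, -0.85, 0], [-1, 0, 0, -0.85, 0], [-1, 0, 0, -0.85, 0]]])

```text
time_s: 5.12
tcp_pos: [0.512, 0.2719, 0.2552]
eef_rot: [179.8, 0.3, -166.2]
contact_force: [0.7, -0.3, -0.8]
gripper_width: 0.0167
gripper_force: 25.0
```

Call:
drive_tool(increments=[[[-1, 0, -1, 0, 0], [-1, 0, -1, 0, 0], [-1, 0, -1, 0, 0]]])

```text
time_s: 5.5
tcp_pos: [0.539, 0.151, 0.2506]
eef_rot: [-180.0, -0.1, -166.4]
contact_force: [-0.2, 0.3, -0.3]
gripper_width: 0.0164
gripper_force: 25.0
```

Call:
drive_tool(increments=[[[-1, 0, -1, 0, 0], [-1, 0, -1, 0, 0], [-1, 0, -1, 0, 0]]])

```text
time_s: 5.88
tcp_pos: [0.5678, 0.0352, 0.2504]
eef_rot: [-180.0, -0.1, -166.4]
contact_force: [0.1, 0.8, -0.9]
gripper_width: 0.0165
gripper_force: 25.0
```

Call:
drive_tool(increments=[[[-1, 0, -0.09, 0, 0], [-1, 0, -0.09, 0, 0]]])

```text
time_s: 6.12
tcp_pos: [0.5705, 0.0278, 0.2514]
eef_rot: [180.0, -0.0, -166.2]
contact_force: [-0.5, 1.3, -0.8]
gripper_width: 0.017
gripper_force: 25.0
```

Run:
```python
from h import *
st(); go([(.5715,.0263,.1547,-166.2)])
m=camera_model("wrist"); im=capture("wrist"); np.savez("w4.npz",**m)
t=r.get_state()["tcp_pos"]; p=proj("wrist",[(t[0],t[1],t[2]-.1427)],m); print(p,proj("wrist",[(.5714,.0264,.085)],m))
x0=218;y0=80; c=im[y0:y0+180,x0:x0+200]
cv2.imwrite("pics/w4.png",cv2.resize(c,None,fx=3,fy=3,interpolation=cv2.INTER_CUBIC)[:,:,::-1])
```

```text
t 6.12 tcp [0.5705 0.0278 0.2514] rot [ 1.7999e+02 -4.0000e-02 -1.6617e+02] q [ 22.  10.  -9.  -0. -71. -99.] F [-0.5  1.3 -0.8] M [0.04 0.04 0.01] w 0.017 gf 25.0
shift [-0.0049 -0.0137  0.8062] turn 0.0001 dist mm 97.0 deg -0.0
[[317.07037747 183.42248744]] [[315.28678866 178.93614605]]
```

View pics/w4.png

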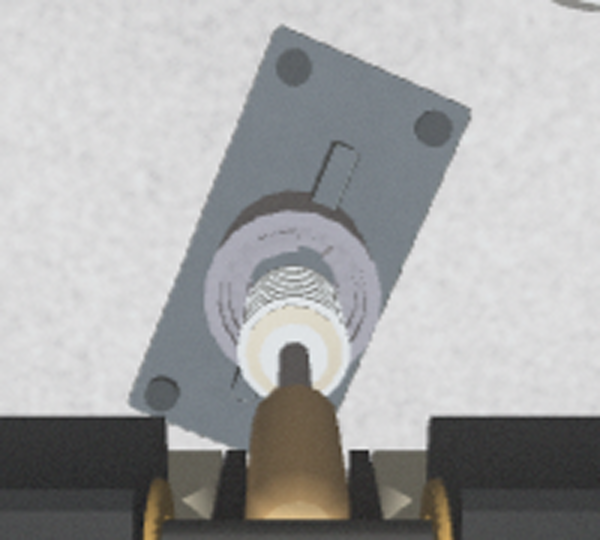

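The brush hangs upright over the bore, with rim centre at (293,295) and bristles in the same column. First stroke down.

Call:
drive_tool(increments=[[[-1, -0.005, -0.009, 0.3, 0], [-1, -0.005, -0.009, 0.3, 0], [-1, -0.005, -0.009, 0.5, 0], [-1, -0.005, -0.009, 0.7, 0], [-1, -0.005, -0.009, 0.7, 0]]])

```text
time_s: 6.8
tcp_pos: [0.5709, 0.0267, 0.1676]
eef_rot: [-180.0, -0.1, -166.2]
contact_force: [0.1, -0.1, -0.4]
gripper_width: 0.0166
gripper_force: 25.0
```

Call:
drive_tool(increments=[[[-1, 0, 0, 0.08, 0], [-1, 0, 0, 0.1, 0], [-1, 0, 0, 0.1, 0]]])

```text
time_s: 7.18
tcp_pos: [0.5717, 0.0265, 0.1563]
eef_rot: [-180.0, 0.0, -166.2]
contact_force: [-0.6, -0.2, 0.0]
gripper_width: 0.0166
gripper_force: 25.0
```

Run:
```python
from h import *
st()
```

```text
t 7.17 tcp [0.5717 0.0265 0.1563] rot [-1.800e+02  2.000e-02 -1.662e+02] q [ 22.  13. -17.   0. -59. -98.] F [-0.6 -0.2  0. ] M [0.02 0.02 0.01] w 0.0166 gf 25.0
```

Call:
drive_tool(increments=[[[-1, 0, 0, 0.015, 0], [-1, 0, 0, 0.02, 0], [-1, 0, 0, 0.02, 0]]])

```text
time_s: 7.55
tcp_pos: [0.5725, 0.0265, 0.1547]
eef_rot: [-180.0, 0.1, -166.2]
contact_force: [0.3, -0.3, 5.4]
gripper_width: 0.0167
gripper_force: 25.0
```

Call:
drive_tool(increments=[[[-1, 0, 0, -0.3, 0], [-1, 0, 0, -0.63, 0], [-1, 0, 0, -0.63, 0]]])

```text
time_s: 7.92
tcp_pos: [0.5733, 0.0268, 0.2326]
eef_rot: [180.0, 0.3, -166.2]
contact_force: [-0.4, 0.3, -0.8]
gripper_width: 0.0166
gripper_force: 25.0
```

Call:
drive_tool(increments=[[[-1, -0.005, 0, 0.25, 0], [-1, -0.005, 0, 0.5, 0], [-1, -0.005, 0, 0.6, 0], [-1, -0.005, 0, 0.62, 0], [-1, -0.005, 0, 0.63, 0]]])

```text
time_s: 8.55
tcp_pos: [0.573, 0.0267, 0.1546]
eef_rot: [-180.0, 0.1, -166.2]
contact_force: [-0.9, -0.7, 5.8]
gripper_width: 0.0164
gripper_force: 25.0
```

Call:
drive_tool(increments=[[[-1, 0, 0, 0.005, 0], [-1, 0, 0, 0.005, 0]]])

```text
time_s: 8.8
tcp_pos: [0.5732, 0.0268, 0.1546]
eef_rot: [-180.0, 0.2, -166.2]
contact_force: [0.7, 0.3, 4.6]
gripper_width: 0.0169
gripper_force: 25.0
```

Call:
drive_tool(increments=[[[-1, 0, 0, -0.85, 0], [-1, 0, 0, -0.85, 0], [-1, 0, 0, -0.85, 0]]])

```text
time_s: 9.18
tcp_pos: [0.5739, 0.027, 0.2592]
eef_rot: [180.0, 0.4, -166.2]
contact_force: [-0.0, 0.6, -1.4]
gripper_width: 0.0167
gripper_force: 25.0
```

Call:
drive_tool(increments=[[[-1, 0, 1, 0, 0], [-1, 0, 1, 0, 0], [-1, 0, 1, 0, 0]]])

```text
time_s: 9.55
tcp_pos: [0.5422, 0.1461, 0.2542]
eef_rot: [180.0, -0.1, -166.0]
contact_force: [-0.1, -0.0, -0.4]
gripper_width: 0.0169
gripper_force: 25.0
```

Call:
drive_tool(increments=[[[-1, 0.01, 1, 0, 0], [-1, 0.01, 1, 0, 0], [-1, 0.01, 1, 0, 0]]])

```text
time_s: 9.93
tcp_pos: [0.5127, 0.2618, 0.2539]
eef_rot: [-180.0, -0.1, -166.0]
contact_force: [0.4, -0.2, -0.3]
gripper_width: 0.017
gripper_force: 25.0
```

Call:
drive_tool(increments=[[[-1, 0, 0.08, 0, 0], [-1, 0, 0.08, 0, 0]]])

```text
time_s: 10.18
tcp_pos: [0.5115, 0.2682, 0.2547]
eef_rot: [-180.0, -0.0, -166.2]
contact_force: [0.6, -0.4, -0.3]
gripper_width: 0.0167
gripper_force: 25.0
```

Run:
```python
from h import *
st(); go([(.5114,.2708,.151,-166.2)])
```

```text
t 10.18 tcp [0.5115 0.2682 0.2547] rot [-1.7999e+02 -2.0000e-02 -1.6624e+02] q [  47.   10.   -8.   -0.  -72. -123.] F [ 0.6 -0.4 -0.3] M [-0.02 -0.02 -0.03] w 0.0167 gf 25.0
shift [-0.0043  0.0216  0.8643] turn -0.0001 dist mm 104.0 deg 0.0
```

Call:
drive_tool(increments=[[[-1, 0, 0.02, 0.3, 0], [-1, 0, 0.02, 0.3, 0], [-1, 0, 0.02, 0.55, 0], [-1, 0, 0.02, 0.7, 0], [-1, 0, 0.02, 0.8, 0]]])

```text
time_s: 10.8
tcp_pos: [0.5114, 0.2706, 0.1594]
eef_rot: [-180.0, 0.0, -166.2]
contact_force: [0.7, -0.4, -0.9]
gripper_width: 0.0165
gripper_force: 25.0
```

Call:
drive_tool(increments=[[[-1, 0, 0, 0.05, 0], [-1, 0, 0, 0.065, 0], [-1, 0, 0, 0.065, 0]]])

```text
time_s: 11.18
tcp_pos: [0.5111, 0.2712, 0.1517]
eef_rot: [180.0, 0.0, -166.2]
contact_force: [-0.7, 0.1, -0.7]
gripper_width: 0.0167
gripper_force: 25.0
```

Call:
drive_tool(increments=[[[-1, 0, 0, 0.012, 0], [-1, 0, 0, 0.012, 0], [0.2, 0, 0, 0.01, 0], [0.2, 0, 0, 0.01, 0], [0.2, 0, 0, 0.01, 0]]])

```text
time_s: 11.8
tcp_pos: [0.5107, 0.2709, 0.1497]
eef_rot: [-180.0, -0.0, -166.2]
contact_force: [-0.6, 0.0, 0.1]
gripper_width: 0.0412
gripper_force: 0.0
```

Call:
drive_tool(increments=[[[0.2, 0, 0, -0.1, 0], [0.2, 0, 0, -0.9, 0], [0.2, 0, 0, -0.9, 0], [0.2, 0, 0, -0.9, 0]]])

```text
time_s: 12.3
tcp_pos: [0.5122, 0.272, 0.2622]
eef_rot: [179.8, 0.3, -166.2]
contact_force: [-0.5, -0.2, -0.2]
gripper_width: 0.0526
gripper_force: 0.0
```

Run:
```python
from h import *
st(); im=capture("wrist"); print(proj("wrist",[(.5114,.27,.178)]))
im2=capture("side")
a=im[90:270,218:418]; b=im2[200:320,270:370]
o=np.zeros((540,1000,3),np.uint8)[:, :780]
o[:360,:400]=cv2.resize(a,(400,360)); o[:432,410:770]=cv2.resize(b,(360,432))
cv2.imwrite("pics/w5.png",o[:,:,::-1])
go([(.58,.03,.27,-166.2),(.469,-.268,.25,-144)])
```

```text
t 12.3 tcp [0.5122 0.272  0.2622] rot [ 179.83    0.34 -166.19] q [  47.   10.   -8.    0.  -72. -124.] F [-0.5 -0.2 -0.2] M [0.04 0.   0.01] w 0.0526 gf 0.0
[[314.7263403  198.92160407]]
shift [-0.0819 -2.0885 -0.0957] turn -0.0 dist mm 251.0 deg 0.0
shift [ 1.4907 -2.191   0.1667] turn -0.0617 dist mm 319.0 deg 22.2
```

View pics/w5.png

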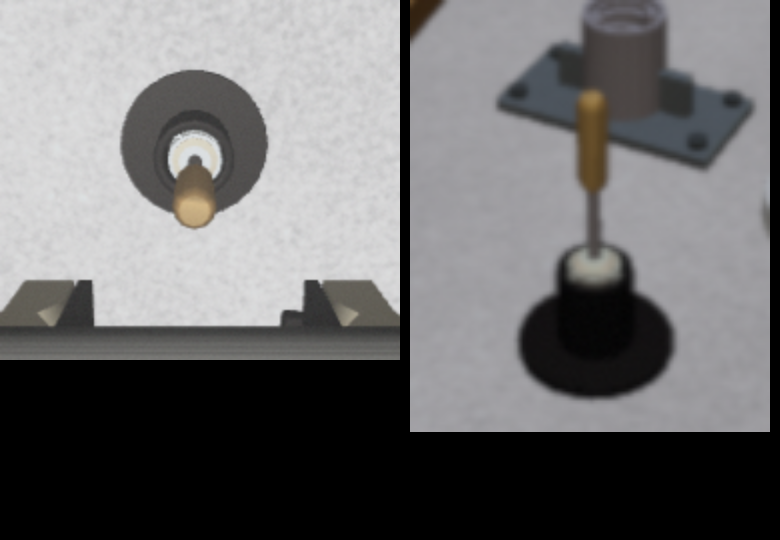

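The brush is standing upright in its stand. On to the bolt.

Call:
drive_tool(increments=[[[1, 0.28, -0.86, -0.03, 0], [1, 0.28, -0.86, -0.03, 0]]])

```text
time_s: 12.65
tcp_pos: [0.5018, 0.1611, 0.2604]
eef_rot: [-179.9, -0.1, -166.2]
contact_force: [1.0, -1.4, 0.4]
gripper_width: 0.0671
gripper_force: 0.0
```

Call:
drive_tool(increments=[[[1, 0.28, -0.86, -0.03, 0], [1, 0.28, -0.86, -0.03, 0]]])

```text
time_s: 12.9
tcp_pos: [0.4937, 0.0524, 0.2644]
eef_rot: [-180.0, -0.1, -166.2]
contact_force: [1.5, 0.0, -0.2]
gripper_width: 0.0856
gripper_force: 0.0
```

Call:
drive_tool(increments=[[[1, 0.28, -0.86, -0.03, 0], [1, 0.28, -0.86, -0.03, 0]]])

```text
time_s: 13.15
tcp_pos: [0.4856, -0.0558, 0.268]
eef_rot: [180.0, -0.1, -166.2]
contact_force: [0.4, -0.2, 0.2]
gripper_width: 0.0875
gripper_force: 0.0
```

Call:
drive_tool(increments=[[[1, 0.28, -0.86, -0.03, 0], [1, 0.28, -0.86, -0.03, 0]]])

```text
time_s: 13.4
tcp_pos: [0.4776, -0.1639, 0.2716]
eef_rot: [180.0, -0.1, -166.2]
contact_force: [-0.2, 0.6, 0.5]
gripper_width: 0.0875
gripper_force: 0.0
```

Call:
drive_tool(increments=[[[1, 0.28, -0.86, -0.03, -0.06], [1, 0.28, -0.86, -0.03, -0.06], [1, 0.28, -0.86, -0.03, -0.06], [1, 0.28, -0.86, -0.03, -0.06]]])

```text
time_s: 13.9
tcp_pos: [0.4699, -0.2707, 0.2747]
eef_rot: [179.9, -0.1, -144.7]
contact_force: [-0.8, 1.0, 0.6]
gripper_width: 0.0875
gripper_force: 0.0
```

Run:
```python
from h import *
s=st(); m=camera_model("wrist"); im=capture("wrist"); np.savez("w6.npz",**m)
p=proj("wrist",[(.469,-.268,.13),(.4683,-.268,0)],m); print(p)
x0=int(p[0,0])-90; y0=max(0,int(p[0,1])-110); c=im[y0:y0+150,x0:x0+180]; print(x0,y0)
cv2.imwrite("pics/w6.png",cv2.resize(c,None,fx=4,fy=4,interpolation=cv2.INTER_CUBIC)[:,:,::-1])
```

```text
t 13.9 tcp [ 0.4699 -0.2707  0.2747] rot [ 1.7989e+02 -9.0000e-02 -1.4473e+02] q [ -9.   6. -10.  -0. -74. -45.] F [-0.8  1.   0.6] M [0.04 0.03 0.03] w 0.0875 gf 0.0
[[319.28844224 183.83533196]
 [318.71808355 162.96754363]]
229 73
```

View pics/w6.png

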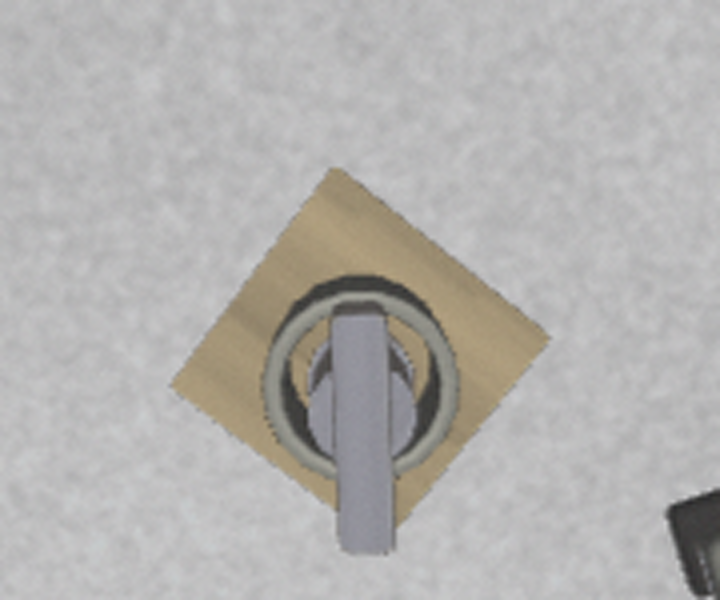

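Run:
```python
from h import *
m=dict(np.load("w6.npz")); f=lambda P,z:np.array([back("wrist",((x+.5)/4-.5+229,(y+.5)/4-.5+73),z,m) for x,y in P])
c=f([(332,316),(385,314),(395,553),(340,553)],.13); v=c[0]+c[1]-c[2]-c[3]; print(c.mean(0).round(4),np.degrees(np.arctan2(v[1],v[0])),np.linalg.norm(v)/2,np.linalg.norm(c[0]-c[1]))
c=f([(335,167),(552,338),(173,385)],.008); print("foot",((c[1]+c[2])/2).round(4))
go([(.4690,-.268,.107,-145)])
```

```text
[ 0.4673 -0.2691  0.13  ] -142.4497020413011 0.05836652244907991 0.01245493360737917
foot [ 0.4672 -0.2683  0.008 ]
shift [-0.002   0.0201  1.3999] turn 0.0008 dist mm 168.0 deg -0.3
```

Call:
drive_tool(increments=[[[1, 0.004, 0.025, 1, -0.005], [1, 0.004, 0.025, 1, -0.005], [0.3, 0.004, 0.025, 1, -0.005]]], squeeze=40)

```text
time_s: 14.32
tcp_pos: [0.4656, -0.2663, 0.1523]
eef_rot: [179.6, -0.3, -142.8]
contact_force: [-0.0, -1.0, 0.9]
gripper_width: 0.0825
gripper_force: 0.0
```

Call:
drive_tool(increments=[[[0, 0, 0, 0.4, 0], [-0.4, 0, 0, 0.4, 0], [-1, 0, 0, 0.4, 0], [-1, 0, 0, 0.4, 0], [-1, 0, 0, 0.4, 0]]])

```text
time_s: 14.95
tcp_pos: [0.4694, -0.2682, 0.1095]
eef_rot: [-179.9, 0.1, -142.8]
contact_force: [-0.5, 0.6, -0.8]
gripper_width: 0.0332
gripper_force: 0.0
```

Call:
drive_tool(increments=[[[-1, 0, 0, 0, 0], [-1, 0, 0, 0, 0], [-1, 0, 0, 0, 0]]])

```text
time_s: 15.32
tcp_pos: [0.4688, -0.2681, 0.1082]
eef_rot: [-180.0, 0.0, -142.8]
contact_force: [0.0, 0.2, 2.7]
gripper_width: 0.0133
gripper_force: 40.0
```

Run:
```python
from h import *
s=st(); p=s["tcp_pos"];y=s["eef_rot"][2]
go([(p[0],p[1],.25,y),(.5714,.0265,.25,-98.7)])
```

```text
t 15.32 tcp [ 0.4688 -0.2681  0.1082] rot [-1.7998e+02  1.0000e-02 -1.4280e+02] q [ -9.  13. -25.   0. -52. -44.] F [0.  0.2 2.7] M [0.1  0.1  0.02] w 0.0133 gf 40.0
shift [-0.      0.     -1.1818] turn -0.0 dist mm 142.0 deg 0.0
shift [-2.1655  1.4383 -0.    ] turn -0.1225 dist mm 312.0 deg 44.1
```

Call:
drive_tool(increments=[[[-1, 0, 0, -0.3, 0], [-1, 0, 0, -0.96, 0], [-1, 0, 0, -0.96, 0], [-1, 0, 0, -0.96, 0]]])

```text
time_s: 15.82
tcp_pos: [0.4686, -0.2677, 0.2231]
eef_rot: [-180.0, 0.1, -142.8]
contact_force: [0.1, 0.2, -5.9]
gripper_width: 0.0134
gripper_force: 40.0
```

Call:
drive_tool(increments=[[[-1, -0.72, 0.48, 0, 0], [-1, -0.72, 0.48, 0, 0], [-1, -0.72, 0.48, 0, 0]]])

```text
time_s: 16.2
tcp_pos: [0.5019, -0.1673, 0.2201]
eef_rot: [179.8, -0.2, -142.7]
contact_force: [0.1, 1.0, -5.7]
gripper_width: 0.013
gripper_force: 40.0
```

Call:
drive_tool(increments=[[[-1, -0.72, 0.48, 0, 0], [-1, -0.72, 0.48, 0, 0], [-1, -0.72, 0.48, 0, 0]]])

```text
time_s: 16.58
tcp_pos: [0.5361, -0.0698, 0.2204]
eef_rot: [179.9, -0.2, -142.7]
contact_force: [-1.0, 0.4, -5.0]
gripper_width: 0.0136
gripper_force: 39.9
```

Call:
drive_tool(increments=[[[-1, -0.72, 0.48, 0, -0.122], [-1, -0.72, 0.48, 0, -0.122], [-1, -0.72, 0.48, 0, -0.122], [-1, -0.72, 0.48, 0, -0.122], [-1, -0.72, 0.48, 0, -0.122]]])

```text
time_s: 17.2
tcp_pos: [0.5695, 0.0255, 0.2211]
eef_rot: [179.8, -0.1, -99.0]
contact_force: [0.6, 0.8, -5.1]
gripper_width: 0.0135
gripper_force: 39.8
```

Run:
```python
from h import *
s=st(); m=camera_model("wrist"); im=capture("wrist"); np.savez("w7.npz",**m)
t=s["tcp_pos"]; print(proj("wrist",[(.5714,.0265,.085),(.5714,.0265,.075),(t[0],t[1],t[2]-.1),(t[0],t[1],t[2]-.073)],m))
c=im[100:280,218:418]
cv2.imwrite("pics/w7.png",cv2.resize(c,None,fx=4,fy=3.3,interpolation=cv2.INTER_CUBIC)[:,:,::-1])
go([(.5714,.0265,.22,-98.7)])
```

```text
t 17.2 tcp [0.5695 0.0255 0.2211] rot [ 1.7981e+02 -8.0000e-02 -9.8960e+01] q [ 22.  11. -12.  -0. -68. -31.] F [ 0.6  0.8 -5.1] M [0.03 0.16 0.02] w 0.0135 gf 39.8
[[314.36398768 186.29602903]
 [314.40981098 184.05098681]
 [316.18518231 194.16849791]
 [316.21461778 202.74440097]]
shift [-0.0106 -0.0122  0.0132] turn -0.001 dist mm 3.0 deg 0.4
```

View pics/w7.png

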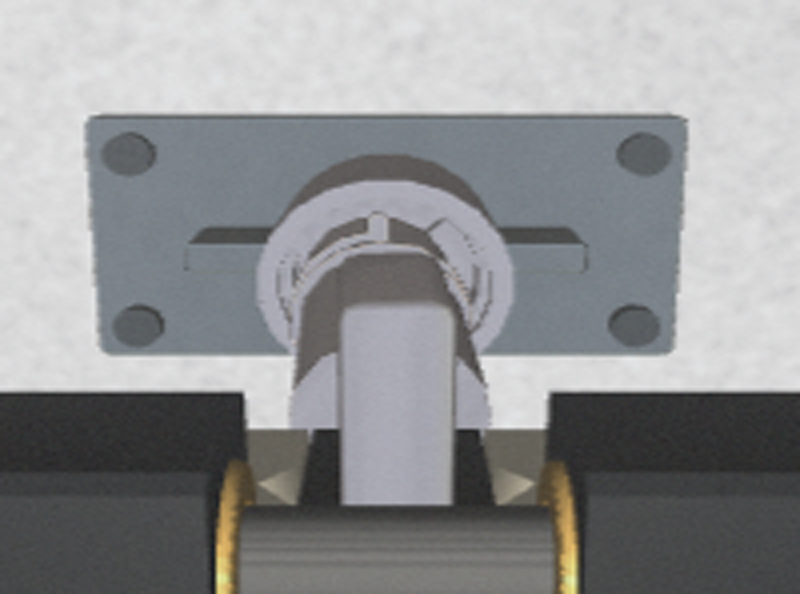

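The wing is square to the plate; rim centre is at column 385, shank at 393. I'll check the bolt's offset along the wing from its visible end at (397,303).

Run:
```python
from h import *
m=dict(np.load("w7.npz")); t=np.array([.5695,.0255]); a=np.radians(-99); ux=np.array([np.cos(a),np.sin(a)]); uy=np.array([np.sin(a),-np.cos(a)])
for n,(x,y),z in [("wing top end",(397,303),.2431),("rim far",(385,181),.085)]:
    p=back("wrist",((x+.5)/4-.5+218,(y+.5)/3.3-.5+100),z,m)[:2]; print(n,p.round(4),"tool x",(p-t)@ux,"y",(p-t)@uy)
print("boss",(np.array([.5714,.0265])-t)@ux)
```

```text
wing top end [ 0.5644 -0.0055] tool x 0.03143625991254705 y 0.00013549745204230771
rim far [ 0.5672 -0.003 ] tool x 0.028536728909578195 y -0.002163018186903417
boss -0.0012849138241715792
```

Call:
drive_tool(increments=[[[-1, -0.021, -0.015, 0, 0], [-1, -0.021, -0.015, 0.1, 0], [-1, -0.021, -0.015, 0.3, 0], [-1, -0.021, -0.015, 0.33, 0], [-1, -0.021, -0.015, 0.33, 0]]])

```text
time_s: 17.88
tcp_pos: [0.5728, 0.0284, 0.1835]
eef_rot: [180.0, -0.0, -98.9]
contact_force: [-0.4, 0.9, -5.1]
gripper_width: 0.0134
gripper_force: 39.8
```

Call:
drive_tool(increments=[[[-1, 0, 0, 0.04, 0], [-1, 0, 0, 0.08, 0], [-1, 0, 0, 0.08, 0]]])

```text
time_s: 18.25
tcp_pos: [0.5732, 0.0288, 0.1746]
eef_rot: [-179.9, 0.0, -98.9]
contact_force: [0.7, 0.6, -0.3]
gripper_width: 0.0137
gripper_force: 39.8
```

Run:
```python
from h import *
st()
```

```text
t 18.25 tcp [0.5732 0.0288 0.1746] rot [-1.7993e+02  3.0000e-02 -9.8870e+01] q [ 22.  13. -16.   0. -62. -31.] F [ 0.7  0.6 -0.3] M [0.49 0.38 0.01] w 0.0137 gf 39.8
```

Call:
drive_tool(increments=[[[-1, 0.008, 0.014, -0.03, 0], [-1, 0.008, 0.014, -0.03, 0], [-1, 0.008, 0.014, -0.03, 0]]])

```text
time_s: 18.62
tcp_pos: [0.571, 0.0278, 0.1775]
eef_rot: [180.0, -0.0, -98.9]
contact_force: [0.3, 0.2, -3.9]
gripper_width: 0.0133
gripper_force: 39.9
```

Call:
drive_tool(increments=[[[-1, 0, 0, 0.03, 0], [-1, 0, 0, 0.06, 0], [-1, 0, 0, 0.08, 0]]])

```text
time_s: 19.0
tcp_pos: [0.5757, 0.029, 0.1738]
eef_rot: [-179.4, 0.2, -98.7]
contact_force: [-3.6, 5.5, 35.8]
gripper_width: 0.0135
gripper_force: 40.0
```

Run:
```python
from h import *
st()
```

```text
t 19.0 tcp [0.5757 0.029  0.1738] rot [-1.7937e+02  1.7000e-01 -9.8740e+01] q [ 22.  13. -16.   0. -61. -31.] F [-3.6  5.5 35.8] M [2.05 1.72 0.01] w 0.0135 gf 40.0
```

Call:
drive_tool(increments=[[[-1, 0, 0, -0.09, 0], [-1, 0.012, -0.01, -0.09, 0], [-1, 0.012, -0.01, -0.09, 0], [-1, 0.012, -0.01, -0.09, 0]]])

```text
time_s: 19.5
tcp_pos: [0.572, 0.0262, 0.1783]
eef_rot: [180.0, -0.0, -98.9]
contact_force: [1.5, 0.8, -1.9]
gripper_width: 0.0133
gripper_force: 40.0
```

Call:
drive_tool(increments=[[[-1, 0, 0, 0.03, 0], [-1, 0, 0, 0.045, 0], [-1, 0, 0, 0.045, 0]]])

```text
time_s: 19.88
tcp_pos: [0.5731, 0.0268, 0.1745]
eef_rot: [-179.9, 0.1, -98.9]
contact_force: [0.1, 3.8, 6.1]
gripper_width: 0.0136
gripper_force: 40.0
```

Run:
```python
from h import *
st()
```

```text
t 19.88 tcp [0.5731 0.0268 0.1745] rot [-1.7985e+02  6.0000e-02 -9.8850e+01] q [ 22.  13. -16.   0. -61. -31.] F [0.1 3.8 6.1] M [ 1.34 -0.16  0.  ] w 0.0136 gf 40.0
```

Call:
drive_tool(increments=[[[-1, 0, 0, -0.1, 0], [-1, 0, 0, -0.39, 0], [-1, 0, 0, -0.39, 0], [-1, 0, 0, -0.39, 0], [-1, 0, 0, -0.39, 0]]])

```text
time_s: 20.5
tcp_pos: [0.5709, 0.026, 0.2187]
eef_rot: [179.8, -0.1, -98.9]
contact_force: [0.4, -0.1, -4.7]
gripper_width: 0.0137
gripper_force: 39.9
```

Run:
```python
from h import *
s=st(); m=camera_model("wrist"); np.savez("w8.npz",**m); im=capture("wrist"); cv2.imwrite("pics/w8.png",im[:,:,::-1])
c=im[100:280,218:418]; n=cv2.resize(c,None,fx=4,fy=3.3,interpolation=cv2.INTER_CUBIC).mean(2); o=cv2.imread("pics/w7.png").mean(2)
for col in(340,397,440):
    print(col,"old",o[160:520:6,col].astype(int).tolist()); print("new",n[160:520:6,col].astype(int).tolist())
for row in(360,410,450): print(row,"old",o[row,270:520:6].astype(int).tolist()); print("new",n[row,270:520:6].astype(int).tolist())
print(proj("wrist",[(.5714,.0265,.085)],m))
```

```text
t 20.5 tcp [0.5709 0.026  0.2187] rot [ 1.7985e+02 -6.0000e-02 -9.8900e+01] q [ 22.  11. -12.  -0. -67. -31.] F [ 0.4 -0.1 -4.7] M [ 0.04  0.05 -0.01] w 0.0137 gf 39.9
340 old [123, 91, 92, 91, 103, 180, 176, 175, 169, 172, 175, 114, 98, 130, 174, 151, 173, 152, 96, 92, 91, 93, 93, 94, 97, 96, 108, 124, 124, 122, 121, 120, 128, 130, 128, 127, 131, 133, 132, 131, 131, 128, 126, 127, 127, 94, 89, 89, 86, 87, 83, 82, 80, 81, 78, 80, 76, 80, 55, 58]
new [118, 91, 92, 91, 104, 179, 176, 176, 167, 167, 174, 166, 119, 97, 108, 177, 154, 173, 140, 89, 91, 92, 96, 93, 95, 90, 104, 120, 118, 119, 118, 116, 119, 134, 134, 130, 133, 132, 130, 130, 129, 128, 125, 125, 126, 95, 89, 89, 88, 89, 87, 86, 81, 81, 82, 80, 79, 79, 53, 59]
397 old [93, 91, 90, 100, 181, 174, 173, 167, 169, 176, 107, 98, 96, 96, 142, 154, 91, 96, 95, 99, 101, 101, 103, 100, 133, 170, 173, 175, 177, 175, 175, 174, 175, 174, 175, 175, 174, 173, 173, 175, 174, 172, 174, 174, 171, 175, 175, 172, 173, 173, 171, 171, 172, 171, 171, 171, 172, 179, 57, 61]
new [92, 90, 89, 131, 177, 174, 172, 166, 175, 156, 157, 167, 166, 169, 14
[... 1387 characters left out ...]
, 169, 156, 138, 168, 167, 164, 164, 167, 198, 216, 219, 221, 222]
new [221, 220, 217, 218, 182, 169, 173, 172, 171, 169, 168, 150, 133, 169, 166, 170, 172, 174, 173, 175, 174, 173, 174, 171, 172, 167, 168, 170, 169, 168, 158, 138, 167, 168, 166, 165, 163, 167, 213, 217, 218, 223]
450 old [95, 98, 97, 95, 97, 97, 82, 50, 40, 48, 48, 43, 122, 167, 167, 168, 170, 173, 171, 172, 175, 173, 173, 170, 168, 166, 166, 168, 166, 170, 146, 58, 44, 45, 49, 41, 87, 97, 98, 96, 97, 97]
new [98, 95, 98, 96, 96, 97, 85, 48, 46, 47, 44, 45, 124, 170, 166, 166, 173, 173, 173, 174, 171, 174, 172, 172, 169, 167, 169, 171, 167, 170, 148, 57, 48, 45, 48, 44, 87, 96, 100, 97, 93, 98]
[[315.74509747 186.0693491 ]]
```

```bash
cat > ax.py <<'E'
from h import *
def axis(im,m,t,yaw,rows):
    "im gray raw-crop scale functions; returns tool-y and z of bolt axis per row"
    a=np.radians(yaw); U=np.array([[np.cos(a),np.sin(a),0],[np.sin(a),-np.cos(a),0],[0,0,-1]])
    R=cv2.Rodrigues(m["rvec"])[0]; c=-R.T@np.ravel(m["tvec"]); ct=U@(c-t)
    out=[]
    for r_,l,rt in rows:
        ds=[U@R.T@np.linalg.inv(m["camera_matrix"])@[u,r_,1] for u in(l,rt)]
        th=[np.arctan2(d[1],-d[0]) for d in ds]; b=np.mean(th)
        D=ct[0]-.0012; d=np.mean(ds,0); k=D/-d[0]
        out.append((ct[1]+np.tan(b)*D, ct[2]+k*d[2]))
    return np.array(out)
def edges(g,row,lo=286,hi=346,th=205):
    x=np.arange(lo,hi); v=cv2.getRectSubPix(g.astype(np.float32),(hi-lo,1),((lo+hi-1)/2,row))[0]
    i=np.where(v<th)[0]; i0,i1=i[0],i[-1]
    f=lambda a,b:x[a]+(th-v[a])/(v[b]-v[a])*(x[b]-x[a])
    return f(i0-1,i0),f(i1,i1+1)
E
python3 - <<'E'
from ax import *
o=cv2.imread("pics/w7.png"); g7=np.zeros((400,640),np.float32); g7[100:280,218:418]=cv2.resize(o,(200,180),interpolation=cv2.INTER_AREA).mean(2)
g8=cv2.imread("pics/w8.png").mean(2)
for g,f,t in((g7,"w7.npz",[.5695,.0255,.2211]),(g8,"w8.npz",[.5709,.026,.2187])):
    m=dict(np.load(f)); rows=[]
    for rr in range(210,227,2):
        try: rows.append((rr,*edges(g,rr)))
        except Exception as e: pass
    A=axis(g,m,np.array(t),-98.9,rows); print(np.c_[np.array(rows),A*1e3].round(2).tolist())
E
```

```text
[[210.0, 290.47, 338.05, -1.34, 49.87], [212.0, 290.28, 338.86, -1.12, 45.14], [214.0, 290.23, 339.06, -1.06, 40.61], [216.0, 290.14, 339.98, -0.79, 36.24], [218.0, 290.19, 339.69, -0.85, 32.04], [220.0, 289.43, 339.99, -0.98, 27.99], [222.0, 289.47, 340.28, -0.87, 24.09], [224.0, 289.28, 340.89, -0.74, 20.33], [226.0, 289.29, 340.85, -0.74, 16.69]]
[[210.0, 292.17, 339.04, -0.41, 49.85], [212.0, 292.18, 339.83, -0.15, 45.14], [214.0, 291.69, 339.97, -0.26, 40.61], [216.0, 291.2, 340.95, -0.11, 36.25], [218.0, 291.23, 340.86, -0.13, 32.06], [220.0, 291.47, 340.93, -0.03, 28.01], [222.0, 290.49, 340.95, -0.32, 24.12], [224.0, 290.34, 341.86, -0.09, 20.36], [226.0, 290.35, 341.84, -0.1, 16.73]]
```

Run:
```python
from ax import *
m=dict(np.load("w8.npz")); t=np.array([.5709,.026,.2187]); a=np.radians(-98.9); ux=np.array([np.cos(a),np.sin(a),0]);uy=np.array([np.sin(a),-np.cos(a),0])
g=cv2.imread("pics/w8.png").mean(2); print(g[164:196,314:319].mean(1).astype(int).tolist())
for dx in(-.001,.0002,.0012,.0022):
    for z in(.1002,):
        p=proj("wrist",[t+ux*(dx+.0145)-uy*.0004-[0,0,z],t+ux*(dx+.03)+[0,0,.0218]],m); print(dx,p.round(2).tolist())
go([(.5709,.0277,.1795,-98.7)])
```

```text
[161, 160, 158, 158, 158, 158, 157, 158, 156, 126, 170, 167, 149, 95, 95, 96, 99, 99, 100, 102, 101, 100, 100, 100, 100, 102, 102, 113, 136, 157, 175, 175]
-0.001 [[315.73, 178.19], [316.33, 196.56]]
0.0002 [[315.73, 176.76], [316.33, 194.02]]
0.0012 [[315.73, 175.56], [316.33, 191.9]]
0.0022 [[315.73, 174.36], [316.34, 189.78]]
shift [-0.0133  0.0036  0.3278] turn -0.0005 dist mm 39.0 deg 0.2
```

Call:
drive_tool(increments=[[[-1, -0.006, 0.01, 0.3, 0], [-1, -0.006, 0.01, 0.32, 0], [-1, -0.006, 0.01, 0.32, 0], [-1, -0.006, 0.01, 0.32, 0]]])

```text
time_s: 21.05
tcp_pos: [0.5711, 0.0272, 0.1827]
eef_rot: [-180.0, 0.0, -98.9]
contact_force: [0.3, -0.6, -5.2]
gripper_width: 0.0135
gripper_force: 39.9
```

Run:
```python
from h import *
st(); go([(.5709,.0271,.174,-98.7)])
```

```text
t 21.05 tcp [0.5711 0.0272 0.1827] rot [-179.97    0.    -98.88] q [ 22.  12. -15.   0. -63. -31.] F [ 0.3 -0.6 -5.2] M [0.07 0.09 0.01] w 0.0135 gf 39.9
shift [0.0008 0.0013 0.0723] turn -0.0005 dist mm 9.0 deg 0.2
```

Well placed; lower gently.

Call:
drive_tool(increments=[[[-1, 0, 0, 0.05, 0], [-1, 0, 0, 0.085, 0], [-1, 0, 0, 0.085, 0]]])

```text
time_s: 21.42
tcp_pos: [0.5731, 0.0278, 0.1743]
eef_rot: [-179.7, 0.1, -98.8]
contact_force: [-1.0, 2.2, 9.3]
gripper_width: 0.0132
gripper_force: 40.0
```

Run:
```python
from h import *
st()
```

```text
t 21.43 tcp [0.5731 0.0278 0.1743] rot [-1.7969e+02  1.0000e-01 -9.8820e+01] q [ 22.  13. -16.   0. -61. -31.] F [-1.   2.2  9.3] M [ 1.01  0.35 -0.02] w 0.0132 gf 40.0
```

Call:
drive_tool(increments=[[[-1, 0, 0, -0.05, 0], [-1, 0.011, 0.004, -0.05, 0], [-1, 0.011, 0.004, -0.05, 0], [-1, 0.011, 0.004, -0.02, 0], [-1, 0.011, 0.004, 0, 0]]])

```text
time_s: 22.05
tcp_pos: [0.5728, 0.0267, 0.1743]
eef_rot: [-179.7, 0.1, -98.8]
contact_force: [-0.8, 5.3, 22.4]
gripper_width: 0.013
gripper_force: 40.1
```

Run:
```python
from h import *
st()
```

```text
t 22.05 tcp [0.5728 0.0267 0.1743] rot [-1.7967e+02  1.1000e-01 -9.8810e+01] q [ 22.  13. -16.   0. -61. -31.] F [-0.8  5.3 22.4] M [2.15 0.5  0.03] w 0.013 gf 40.1
```

Call:
drive_tool(increments=[[[-1, 0, 0, -0.06, 0], [-1, -0.026, 0.004, -0.06, 0], [-1, -0.026, 0.004, -0.06, 0], [-1, -0.026, 0.004, -0.02, 0], [-1, -0.026, 0.004, 0, 0]]])

```text
time_s: 22.68
tcp_pos: [0.5725, 0.0297, 0.1738]
eef_rot: [-179.7, 0.1, -98.8]
contact_force: [0.3, 3.4, 20.9]
gripper_width: 0.0133
gripper_force: 40.1
```

Run:
```python
from h import *
st()
```

```text
t 22.68 tcp [0.5725 0.0297 0.1738] rot [-1.7971e+02  8.0000e-02 -9.8820e+01] q [ 23.  13. -16.   0. -61. -31.] F [ 0.3  3.4 20.9] M [ 1.51  0.25 -0.  ] w 0.0133 gf 40.1
```

Call:
drive_tool(increments=[[[-1, 0, 0, -0.2, 0], [-1, 0, 0, -0.45, 0], [-1, 0.9, 0, -0.45, 0], [-1, 0.9, 0, -0.45, 0], [-1, 0.9, 0, -0.45, 0]]])

```text
time_s: 23.3
tcp_pos: [0.5511, -0.0801, 0.224]
eef_rot: [179.8, -0.0, -99.1]
contact_force: [-1.1, -0.5, -4.8]
gripper_width: 0.0136
gripper_force: 40.0
```

Run:
```python
from ax import *
s=st(); m=camera_model("wrist"); np.savez("w9.npz",**m); im=capture("wrist"); s=st(); cv2.imwrite("pics/w9.png",im[:,:,::-1])
g=im.mean(2)
for c in range(288,346,4): print(c,g[164:200:1,c].astype(int).tolist())
```

```text
t 23.3 tcp [ 0.5511 -0.0801  0.224 ] rot [ 1.7976e+02 -4.0000e-02 -9.9100e+01] q [ 12.   9. -13.  -0. -68. -21.] F [-1.1 -0.5 -4.8] M [-0.23  0.15 -0.02] w 0.0136 gf 40.0
t 23.35 tcp [ 0.5517 -0.0789  0.224 ] rot [ 1.7979e+02 -2.0000e-02 -9.9050e+01] q [ 12.   9. -13.  -0. -68. -21.] F [-0.3  0.7 -4.5] M [ 0.29 -0.01  0.05] w 0.0136 gf 40.0
288 [211, 210, 216, 216, 212, 212, 211, 213, 213, 212, 213, 216, 216, 217, 214, 217, 219, 216, 214, 212, 214, 217, 218, 217, 216, 213, 217, 213, 214, 213, 215, 215, 214, 213, 213, 210]
292 [218, 217, 218, 216, 214, 212, 212, 211, 211, 213, 213, 214, 217, 216, 215, 214, 215, 213, 213, 215, 214, 215, 216, 214, 215, 216, 214, 211, 209, 213, 218, 220, 217, 216, 214, 215]
296 [220, 219, 217, 217, 215, 214, 212, 210, 212, 215, 216, 218, 221, 221, 221, 218, 218, 218, 217, 214, 216, 216, 219, 218, 198, 177, 153, 150, 162, 163, 163, 163, 151, 150, 134, 121]
300 [217, 218, 217, 217, 215, 215, 214, 214, 213, 210, 214, 217, 218, 216, 213, 211, 186, 133, 162, 166, 164, 146, 161, 164, 165, 151, 122, 101, 90, 94, 94, 91, 91, 92, 93, 93]
304 [216, 218, 217, 219, 
[... 1206 characters left out ...]
, 214, 209, 210, 211, 210, 214, 213, 213, 211, 208, 195, 186, 138, 87, 111, 164, 162, 144, 157, 164, 160, 153, 97, 87, 91, 89, 88, 92, 92, 91, 94]
336 [208, 211, 212, 215, 216, 214, 210, 208, 208, 212, 214, 217, 219, 219, 217, 217, 215, 209, 210, 210, 213, 217, 213, 203, 197, 150, 148, 133, 150, 162, 162, 155, 132, 114, 115, 96]
340 [219, 219, 217, 211, 207, 208, 207, 210, 214, 215, 218, 218, 216, 214, 212, 212, 211, 214, 216, 213, 213, 213, 213, 215, 216, 216, 216, 214, 213, 213, 214, 216, 215, 213, 211, 208]
344 [213, 214, 213, 215, 216, 217, 217, 215, 214, 211, 211, 209, 209, 207, 208, 209, 214, 215, 212, 209, 207, 208, 213, 214, 214, 209, 210, 211, 213, 213, 214, 218, 218, 216, 214, 214]
```

```bash
cat > fit.py <<'E'
from ax import *
from scipy.optimize import least_squares
def fit(g,m,t,yaw,zf=.1002,cols=(302,304,306,308,310,311,321,322,324,326,328,330),th=170,r0=166):
    a=np.radians(yaw); ux=np.array([np.cos(a),np.sin(a),0]); uy=np.array([np.sin(a),-np.cos(a),0])
    P=[]
    for c in cols:
        v=g[r0:196,c]; i=np.where(v<th)[0][0]; P.append((c,r0+i-1+(th-v[i-1])/(v[i]-v[i-1])))
    P=np.array(P); ph=np.linspace(-1.5,1.5,200)
    def res(q):
        C=t+ux*q[0]+uy*q[1]-[0,0,zf]
        pr=proj("wrist",C+.0145*(np.cos(ph)[:,None]*ux+np.sin(ph)[:,None]*uy),m)
        return np.min(np.linalg.norm(pr[None]-P[:,None],axis=2),axis=1)*1.0
    s=least_squares(lambda q:[*res(q/1e3)],[0.,0.],x_scale=1,diff_step=.05); return s.x,res(s.x/1e3),P
E
python3 - <<'E'
from fit import *
g=cv2.imread("pics/w9.png").mean(2); m=dict(np.load("w9.npz")); t=np.array([.5511,-.0801,.224])
for zf in(.097,.1002): q,e,P=fit(g,m,t,-99.1,zf); print(zf,q.round(2),e.round(2).tolist())
rows=[(rr,*edges(g,rr)) for rr in range(190,227,4)]
print((axis(g,m,t,-99.1,rows)*1e3).round(2).tolist())
p=proj("wrist",[t+np.array([-.158,-.987,0])*(.0012+.03)+[0,0,.0218]],m); print(p, g[186:198,318].astype(int))
E
```

```text
0.097 [5.91 0.03] [0.19, 0.14, 0.09, 0.12, 0.12, 0.3, 0.19, 0.1, 0.11, 0.13, 0.32, 0.23]
0.1002 [5.41 0.04] [0.12, 0.13, 0.15, 0.08, 0.09, 0.27, 0.13, 0.04, 0.18, 0.02, 0.34, 0.19]Traceback (most recent call last):
  File "<stdin>", line 4, in <module>
  File "ax.py", line 17, in edges
    return f(i0-1,i0),f(i1,i1+1)
                      ~^^^^^^^^^
  File "ax.py", line 16, in <lambda>
    f=lambda a,b:x[a]+(th-v[a])/(v[b]-v[a])*(x[b]-x[a])
                                 ~^^^
IndexError: index 60 is out of bounds for axis 0 with size 60
```

The clean silhouette shows the foot leaning 5.4 mm toward tool +x; I'll correct for that.

Call:
drive_tool(increments=[[[-1, -0.924, -0.011, 0, 0], [-1, -0.924, -0.011, 0, 0], [-1, -0.924, -0.011, 0.2, 0], [-1, -0.924, -0.011, 0.33, 0], [-1, -0.924, -0.011, 0.33, 0]]])

```text
time_s: 23.98
tcp_pos: [0.5707, 0.0315, 0.1841]
eef_rot: [179.8, -0.1, -98.9]
contact_force: [-0.9, -1.0, -4.4]
gripper_width: 0.0138
gripper_force: 40.0
```

Run:
```python
from h import *
st(); go([(.5722,.0318,.174,-98.7)])
```

```text
t 23.98 tcp [0.5707 0.0315 0.1841] rot [ 1.798e+02 -1.000e-01 -9.889e+01] q [ 23.  12. -15.  -0. -63. -32.] F [-0.9 -1.  -4.4] M [-0.21  0.14 -0.04] w 0.0138 gf 40.0
shift [-0.004  -0.0123  0.0843] turn -0.0005 dist mm 10.0 deg 0.2
```

Call:
drive_tool(increments=[[[-1, 0, 0, 0, 0], [-1, 0, 0, 0.04, 0], [-1, 0, 0, 0.085, 0], [-1, 0, 0, 0.085, 0]]])

```text
time_s: 24.48
tcp_pos: [0.5723, 0.0318, 0.1756]
eef_rot: [-180.0, 0.0, -98.9]
contact_force: [1.7, 0.8, -4.0]
gripper_width: 0.0135
gripper_force: 40.0
```

Run:
```python
from h import *
st()
```

```text
t 24.48 tcp [0.5723 0.0318 0.1756] rot [-1.7996e+02  2.0000e-02 -9.8900e+01] q [ 23.  13. -16.  -0. -62. -32.] F [ 1.7  0.8 -4. ] M [ 0.45 -0.57 -0.02] w 0.0135 gf 40.0
```

Call:
drive_tool(increments=[[[-1, 0, 0, 0.02, 0], [-1, 0, 0, 0.035, 0], [-1, 0, 0, 0.035, 0]]])

```text
time_s: 24.85
tcp_pos: [0.5722, 0.0319, 0.1715]
eef_rot: [-180.0, 0.0, -98.9]
contact_force: [1.6, 1.7, -4.5]
gripper_width: 0.0138
gripper_force: 40.0
```

Run:
```python
from h import *
st()
```

```text
t 24.85 tcp [0.5722 0.0319 0.1715] rot [-1.7998e+02  1.0000e-02 -9.8880e+01] q [ 23.  13. -16.  -0. -61. -32.] F [ 1.6  1.7 -4.5] M [ 0.57 -0.8  -0.01] w 0.0138 gf 40.0
```

It is in the thread. Continue down.

Call:
drive_tool(increments=[[[-1, 0, -0.005, 0.03, 0], [-1, 0, -0.005, 0.06, 0], [-1, 0, -0.005, 0.09, 0], [-1, 0, -0.005, 0.1, 0]]])

```text
time_s: 25.35
tcp_pos: [0.5724, 0.0317, 0.1591]
eef_rot: [180.0, -0.0, -98.9]
contact_force: [0.9, 3.3, -3.1]
gripper_width: 0.0131
gripper_force: 40.0
```

Run:
```python
from h import *
st()
```

```text
t 25.35 tcp [0.5724 0.0317 0.1591] rot [179.97  -0.   -98.88] q [ 23.  13. -17.  -0. -60. -32.] F [ 0.9  3.3 -3.1] M [ 1.28 -0.43 -0.04] w 0.0131 gf 40.0
```

Call:
drive_tool(increments=[[[-1, 0, 0, 0.03, 0], [-1, 0, 0, 0.06, 0], [-1, 0, 0, 0.075, 0], [-1, 0, 0, 0.08, 0]]])

```text
time_s: 25.85
tcp_pos: [0.5729, 0.0316, 0.1506]
eef_rot: [-179.9, -0.0, -98.9]
contact_force: [-0.5, 2.4, 2.8]
gripper_width: 0.0135
gripper_force: 40.0
```

Run:
```python
from h import *
st(); go([(.5715,.0266,.149,-98.7)])
```

```text
t 25.85 tcp [0.5729 0.0316 0.1506] rot [-179.95   -0.    -98.87] q [ 23.  14. -17.   0. -59. -32.] F [-0.5  2.4  2.8] M [1.06 0.14 0.03] w 0.0135 gf 40.0
shift [0.0427 0.0056 0.0133] turn -0.0005 dist mm 5.0 deg 0.2
```

Resting on the ledge. I'll release, let it stand upright, re-centre over the boss axis and regrip.

Call:
drive_tool(increments=[[[-0.3, 0, 0, 0, 0], [-0.3, 0, 0, 0, 0], [-0.3, 0.042, 0.006, 0, 0], [-0.3, 0.042, 0.006, 0, 0], [-0.3, 0.042, 0.006, 0, 0]]], squeeze=40)

```text
time_s: 26.48
tcp_pos: [0.571, 0.0266, 0.15]
eef_rot: [-180.0, -0.0, -98.9]
contact_force: [0.1, -0.3, -0.3]
gripper_width: 0.0304
gripper_force: 0.0
```

Run:
```python
from ax import *
s=st(); m=camera_model("wrist"); im=capture("wrist"); g=im.mean(2); cv2.imwrite("pics/w10.png",im[:,:,::-1])
go([(.5715,.0266,.149,-98.7)])
t=s["tcp_pos"]; print(proj("wrist",[(.5714,.0265,.172)],m))
for rr in (196,204,212,220): print(rr,g[rr,290:346:2].astype(int).tolist())
print(g[180:200,318].astype(int).tolist())
a=np.radians(81.3); u=np.array([np.cos(a),np.sin(a),0]); print("wing end pred",proj("wrist",[np.array([.5714,.0265,.172])-u*.03],m))
```

```text
t 26.48 tcp [0.571  0.0266 0.15  ] rot [-180.     -0.    -98.89] q [ 22.  14. -18.   0. -59. -31.] F [ 0.1 -0.3 -0.3] M [ 0.05  0.06 -0.03] w 0.0304 gf 0.0
shift [ 0.0003 -0.0037  0.0081] turn -0.0005 dist mm 1.0 deg 0.2
[[315.39749163 255.02853463]]
196 [170, 172, 176, 153, 170, 108, 165, 168, 172, 176, 174, 176, 176, 178, 174, 175, 169, 169, 168, 102, 86, 163, 169, 144, 175, 172, 170, 152]
204 [169, 173, 164, 101, 86, 122, 170, 170, 172, 175, 176, 175, 177, 174, 173, 169, 172, 173, 173, 136, 81, 85, 80, 157, 152, 173, 168, 86]
212 [126, 171, 101, 86, 87, 116, 170, 168, 172, 173, 175, 175, 176, 174, 171, 172, 172, 170, 170, 134, 121, 85, 82, 80, 166, 176, 154, 162]
220 [168, 109, 165, 171, 172, 129, 167, 168, 172, 174, 176, 177, 174, 175, 171, 169, 170, 171, 169, 132, 168, 170, 168, 169, 81, 167, 171, 138]
[148, 96, 89, 90, 92, 92, 88, 90, 92, 89, 94, 95, 112, 140, 165, 176, 174, 175, 173, 173]
wing end pred [[315.15853509 194.48219219]]
```

Call:
drive_tool(increments=[[[-1, 0, -0.003, 0, 0], [-1, 0, -0.003, 0, 0], [-1, 0, -0.003, 0, 0], [-1, 0, -0.003, 0, 0]]], squeeze=40)

```text
time_s: 27.02
tcp_pos: [0.5714, 0.0268, 0.15]
eef_rot: [180.0, 0.0, -98.9]
contact_force: [-0.1, -0.0, 0.0]
gripper_width: 0.0136
gripper_force: 40.0
```

Call:
drive_tool(increments=[[[-1, 0, 0, 0.006, -0.028], [-1, 0, 0, 0.01, -0.056], [-1, 0, 0, 0.01, -0.084], [-1, 0, 0, 0.01, -0.112], [-1, 0, 0, 0.01, -0.14]]])

```text
time_s: 27.65
tcp_pos: [0.5717, 0.0265, 0.1496]
eef_rot: [-180.0, -0.0, -48.1]
contact_force: [-0.7, -0.9, 2.9]
gripper_width: 0.0138
gripper_force: 40.0
```

Run:
```python
from h import *
st()
```

```text
t 27.65 tcp [0.5717 0.0265 0.1496] rot [-1.7997e+02 -5.0000e-02 -4.8140e+01] q [ 22.  14. -18.   0. -58.  20.] F [-0.7 -0.9  2.9] M [-0.53  0.33 -0.09] w 0.0138 gf 40.0
```

Call:
drive_tool(increments=[[[-1, 0, 0, 0.004, -0.028], [-1, 0, 0, 0.008, -0.05], [-1, 0, 0, 0.008, -0.06]]])

```text
time_s: 28.02
tcp_pos: [0.5718, 0.0261, 0.1496]
eef_rot: [180.0, -0.1, -26.7]
contact_force: [-4.4, -1.3, 12.2]
gripper_width: 0.0136
gripper_force: 40.3
```

Call:
drive_tool(increments=[[[-1, 0, 0, 0.006, -0.012], [-1, 0, 0, 0.006, -0.018], [-1, 0, 0, 0.006, -0.018]]])

```text
time_s: 28.4
tcp_pos: [0.5717, 0.0267, 0.1475]
eef_rot: [-180.0, -0.0, -20.4]
contact_force: [-0.1, -0.6, 1.9]
gripper_width: 0.0135
gripper_force: 40.1
```

It's dropping; follow it down.

Call:
drive_tool(increments=[[[-1, 0, 0, 0.02, -0.006], [-1, 0, 0, 0.04, -0.008], [-1, 0, 0, 0.05, -0.008], [-1, 0, 0, 0.05, -0.008]]])

```text
time_s: 28.9
tcp_pos: [0.5711, 0.0267, 0.1408]
eef_rot: [180.0, 0.0, -17.6]
contact_force: [-0.4, -0.7, -2.8]
gripper_width: 0.0131
gripper_force: 40.0
```

Run:
```python
from h import *
st()
```

```text
t 28.9 tcp [0.5711 0.0267 0.1408] rot [ 1.7997e+02  5.0000e-02 -1.7570e+01] q [ 22.  14. -18.  -0. -57.  50.] F [-0.4 -0.7 -2.8] M [-0.08  0.53  0.01] w 0.0131 gf 40.0
```

Call:
drive_tool(increments=[[[-1, 0, 0, 0.01, 0], [-1, 0, 0, 0.015, 0], [-1, 0, 0, 0.015, 0]]])

```text
time_s: 29.28
tcp_pos: [0.5719, 0.0267, 0.1403]
eef_rot: [-180.0, -0.1, -17.5]
contact_force: [-3.3, 0.4, 5.0]
gripper_width: 0.0132
gripper_force: 40.0
```

Run:
```python
from h import *
st()
```

```text
t 29.27 tcp [0.5719 0.0267 0.1403] rot [-1.7998e+02 -7.0000e-02 -1.7520e+01] q [ 22.  14. -18.   0. -57.  50.] F [-3.3  0.4  5. ] M [-0.13  1.33  0.05] w 0.0132 gf 40.0
```

Call:
drive_tool(increments=[[[-1, 0, 0, 0.004, 0.025], [-1, 0, 0, 0.008, 0.05], [-1, 0, 0, 0.0125, 0.075], [-1, 0, 0, 0.0167, 0.1], [-1, 0, 0, 0.0208, 0.125]]])

```text
time_s: 29.9
tcp_pos: [0.5728, 0.0275, 0.138]
eef_rot: [-179.8, -0.0, -62.8]
contact_force: [0.3, 2.7, 4.4]
gripper_width: 0.0136
gripper_force: 40.0
```

Run:
```python
from h import *
st()
```

```text
t 29.9 tcp [0.5728 0.0275 0.138 ] rot [-1.798e+02 -3.000e-02 -6.279e+01] q [ 22.  14. -19.   0. -57.   5.] F [0.3 2.7 4.4] M [0.84 0.24 0.1 ] w 0.0136 gf 40.0
```

Call:
drive_tool(increments=[[[-1, 0, 0, 0.004, 0.025], [-1, 0, 0, 0.008, 0.05], [-1, 0, 0, 0.0125, 0.075], [-1, 0, 0, 0.0167, 0.1], [-1, 0, 0, 0.0208, 0.125]]])

```text
time_s: 30.52
tcp_pos: [0.5732, 0.0273, 0.1355]
eef_rot: [-179.8, 0.1, -107.8]
contact_force: [1.2, 0.6, 2.5]
gripper_width: 0.0135
gripper_force: 40.0
```

Call:
drive_tool(increments=[[[-1, 0, 0, 0.004, 0.025], [-1, 0, 0, 0.008, 0.05], [-1, 0, 0, 0.0125, 0.075], [-1, 0, 0, 0.0167, 0.1], [-1, 0, 0, 0.0208, 0.125]]])

```text
time_s: 31.15
tcp_pos: [0.5731, 0.0268, 0.133]
eef_rot: [-179.9, 0.2, -152.8]
contact_force: [1.8, -1.2, 2.7]
gripper_width: 0.0134
gripper_force: 40.1
```

Call:
drive_tool(increments=[[[-1, 0, 0, 0.004, 0.025], [-1, 0, 0, 0.008, 0.05], [-1, 0, 0, 0.0125, 0.075], [-1, 0, 0, 0.0167, 0.1], [-1, 0, 0, 0.0208, 0.125]]])

```text
time_s: 31.78
tcp_pos: [0.5727, 0.0263, 0.1305]
eef_rot: [180.0, 0.2, 162.2]
contact_force: [0.4, -2.3, 3.3]
gripper_width: 0.0135
gripper_force: 40.1
```

Run:
```python
from h import *
st()
```

```text
t 31.77 tcp [0.5727 0.0263 0.1305] rot [1.7999e+02 1.6000e-01 1.6221e+02] q [  22.   15.  -19.    0.  -56. -130.] F [ 0.4 -2.3  3.3] M [-1.34 -0.16  0.08] w 0.0135 gf 40.1
```

Half turn done, exactly 10 mm down. Regrasp a half turn back.

Call:
drive_tool(increments=[[[1, 0, 0, 0, 0], [1, 0, 0, -0.006, 0], [1, 0, 0, -0.006, 0], [1, 0, 0, -0.006, 0], [1, 0, 0, -0.006, 0]]])

```text
time_s: 32.4
tcp_pos: [0.5714, 0.0268, 0.13]
eef_rot: [180.0, -0.0, 162.5]
contact_force: [0.0, -0.3, -0.2]
gripper_width: 0.0583
gripper_force: 0.0
```

Call:
drive_tool(increments=[[[1, 0, 0, 0, 0], [1, 0, 0, 0, -0.025], [1, 0, 0, 0, -0.05], [1, 0, 0, 0, -0.075], [1, 0, 0, 0, -0.1]]])

```text
time_s: 33.02
tcp_pos: [0.5714, 0.0267, 0.13]
eef_rot: [180.0, -0.0, -161.2]
contact_force: [0.3, -0.3, -0.4]
gripper_width: 0.0875
gripper_force: 0.0
```

Run:
```python
from h import *
st()
```

```text
t 33.02 tcp [0.5714 0.0267 0.13  ] rot [ 180.     -0.   -161.22] q [ 22.  15. -19.  -0. -56. -93.] F [ 0.3 -0.3 -0.4] M [ 0.04  0.06 -0.05] w 0.0875 gf 0.0
```

Call:
drive_tool(increments=[[[1, 0, 0, 0, -0.028], [1, 0, 0, 0, -0.056], [1, 0, 0, 0, -0.083], [1, 0, 0, 0, -0.111], [1, 0, 0, 0, -0.139]]])

```text
time_s: 33.65
tcp_pos: [0.5714, 0.0267, 0.13]
eef_rot: [180.0, -0.0, -111.1]
contact_force: [0.6, -0.1, 0.6]
gripper_width: 0.0875
gripper_force: 0.0
```

Call:
drive_tool(increments=[[[1, 0, 0, 0, -0.028], [1, 0, 0, 0, -0.056], [1, 0, 0, 0, -0.083], [1, 0, 0, 0, -0.111], [1, 0, 0, 0, -0.139]]])

```text
time_s: 34.28
tcp_pos: [0.5714, 0.0267, 0.13]
eef_rot: [180.0, -0.0, -61.1]
contact_force: [0.1, 0.0, -0.2]
gripper_width: 0.0877
gripper_force: 0.0
```

Call:
drive_tool(increments=[[[0.6, 0, 0, 0, -0.028], [0.3, 0, 0, 0, -0.056], [0, 0, 0, 0, -0.083], [-0.2, 0, 0, 0, -0.111], [-0.3, 0, 0, 0, -0.122]]])

```text
time_s: 34.9
tcp_pos: [0.5714, 0.0267, 0.13]
eef_rot: [180.0, 0.0, -17.3]
contact_force: [-0.2, -0.5, -0.8]
gripper_width: 0.0432
gripper_force: 0.0
```

Call:
drive_tool(increments=[[[-0.5, 0, 0, 0, 0], [-1, 0, 0, 0, 0], [-1, 0, 0, 0, 0], [-1, 0, 0, 0, 0], [-1, 0, 0, 0, 0]]], squeeze=40)

```text
time_s: 35.52
tcp_pos: [0.5715, 0.0268, 0.1301]
eef_rot: [-180.0, -0.0, -17.5]
contact_force: [0.2, 0.3, 0.5]
gripper_width: 0.0136
gripper_force: 39.8
```

Run:
```python
from h import *
st()
```

```text
t 35.52 tcp [0.5715 0.0268 0.1301] rot [-1.7999e+02 -1.0000e-02 -1.7530e+01] q [ 22.  15. -19.  -0. -56.  50.] F [0.2 0.3 0.5] M [0.24 0.25 0.01] w 0.0136 gf 39.8
```

Call:
drive_tool(increments=[[[-1, 0, 0, 0.004, 0.025], [-1, 0, 0, 0.008, 0.05], [-1, 0, 0, 0.0125, 0.075], [-1, 0, 0, 0.0167, 0.1], [-1, 0, 0, 0.0208, 0.125]]])

```text
time_s: 36.15
tcp_pos: [0.5724, 0.0273, 0.1279]
eef_rot: [-179.9, -0.0, -62.8]
contact_force: [2.0, 1.8, -0.6]
gripper_width: 0.0133
gripper_force: 39.8
```

Call:
drive_tool(increments=[[[-1, 0, 0, 0.004, 0.025], [-1, 0, 0, 0.008, 0.05], [-1, 0, 0, 0.0125, 0.075], [-1, 0, 0, 0.0167, 0.1], [-1, 0, 0, 0.0208, 0.125]]])

```text
time_s: 36.78
tcp_pos: [0.5721, 0.0268, 0.1252]
eef_rot: [-179.9, 0.0, -107.8]
contact_force: [0.7, -0.2, 0.2]
gripper_width: 0.0139
gripper_force: 39.8
```

Call:
drive_tool(increments=[[[-1, 0, 0, 0.004, 0.025], [-1, 0, 0, 0.008, 0.05], [-1, 0, 0, 0.0125, 0.075], [-1, 0, 0, 0.0167, 0.1], [-1, 0, 0, 0.0208, 0.125]]])

```text
time_s: 37.4
tcp_pos: [0.5719, 0.0263, 0.1227]
eef_rot: [-179.9, 0.0, -152.8]
contact_force: [1.5, -1.9, 0.4]
gripper_width: 0.0136
gripper_force: 39.9
```

Call:
drive_tool(increments=[[[-1, 0, 0, 0.004, 0.025], [-1, 0, 0, 0.008, 0.05], [-1, 0, 0, 0.0125, 0.075], [-1, 0, 0, 0.0167, 0.1], [-1, 0, 0, 0.0208, 0.125]]])

```text
time_s: 38.02
tcp_pos: [0.5716, 0.0259, 0.1203]
eef_rot: [-179.9, 0.0, 162.2]
contact_force: [1.0, -3.0, 1.9]
gripper_width: 0.0134
gripper_force: 39.9
```

Call:
drive_tool(increments=[[[-1, 0, 0, 0, 0], [-1, 0, 0, 0, 0], [-1, 0, 0, 0, 0]]])

```text
time_s: 38.4
tcp_pos: [0.5715, 0.0266, 0.1202]
eef_rot: [-180.0, 0.0, 162.6]
contact_force: [0.7, -2.4, 1.4]
gripper_width: 0.0135
gripper_force: 39.8
```

Run:
```python
from h import *
st()
```

```text
t 38.4 tcp [0.5715 0.0266 0.1202] rot [-1.7999e+02  1.0000e-02  1.6259e+02] q [  22.   15.  -20.    0.  -55. -130.] F [ 0.7 -2.4  1.4] M [-1.17 -0.21  0.04] w 0.0135 gf 39.8
```

```bash
python3 -c "
from plant import job; print(job.close_job())"
```

```text
the job is handed in; nothing more can be done
None
```

I did the whole job in order in about 38 s and handed it in: the bore got two full strokes to the floor, the brush is back in its stand, and the bolt dropped 10 mm and is screwed in one full turn, still gripped. The full turn needed one regrasp halfway, and seating the bolt took several tries with contact forces up to about 36 N.

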